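Clamp a plaster panel on the vacuum bed

TASK

Push the plaster panel along the vacuum bed until its edge sits flush against the steel fence all the way across, with the panel still covering the black sealing cord. Then shut the vent cock (the one with the ribbed silencer) by turning its handle crosswise to its pipe as far as the stop, and after that open the vacuum cock (the one with the dial gauge) by turning its handle in line with its pipe as far as the stop. Leave the bowl, the plaster blank and the spatula alone.

Things in the scene. Friction and masses are not known exactly. Their poses are not given: they have to be found in the camera images.
- bed: Fixed grey metal vacuum hold-down bed, 190 (its x) x 290 (its y) mm, flat top 40 mm above the bench. Origin: centre of its underside; z up. A steel fence, 18 mm high above the bed's top, runs along the bed's x across its +y end; the fence's inner face is at y = +125 mm. A black sealing cord lies in the top as a rectangle 94 (x) x 84 (y) mm centred at (0, +65) mm, around six suction holes.
- panel: Loose cast plaster panel, off-white, 150 (its x) x 120 (its y) x 22 mm thick, with a round raised rosette (96 mm wide, 11 mm high) in the middle of its top; about 0.5 kg, too wide to grasp; slides on the bed with a force of a few N. Origin: centre of its underside, z up. Its +y long edge (y = +60 mm) is the one that faces the fence, at the start turned up to 0.3 rad. Flush against the fence its origin is at y = +65 mm of the bed.
- panel_corner_a (a point): Lower corner of the panel at the +x end of the edge that goes to the fence (panel x +75, y +60 mm).
- panel_corner_b (a point): Lower corner of the panel at the -x end of the edge that goes to the fence (panel x -75, y +60 mm).
- vac_cock: Fixed vacuum cock: brass ball valve in a level steel pipe that lies along the body's y (120 mm between the drops, axis 42 mm high, the top of the brass body 59 mm high); both ends go down into the bench; a round dial gauge (42 mm wide, top 112 mm high) stands on the -y end. Origin: on the bench under the handle's turning axis, which is vertical; z up.
- vent_cock: Fixed vent cock: the same ball valve and pipe along the body's y, but only the +y end goes down into the bench; the -y end carries a ribbed brass silencer (36 mm wide) lying level. Origin: on the bench under the handle's vertical turning axis; z up.
- vac_handle (a joint): Vacuum cock's lever, rad. 0 = shut: crosswise to the pipe, pointing along the cock's +x. 1.571 = open: in line with the pipe, pointing along the cock's +y. Grows anticlockwise seen from above; hard stops at both ends. Straight lever, 85 mm from the axis to its tip; its grey sleeve, from 29 to 85 mm from the axis, is 16 mm wide and spans 79 to 93 mm above the bench. Turns with about 0.22 N m (some 4 N at the sleeve) and stays where it is left. Starts nearly shut.
- vent_handle (a joint): Vent cock's lever, the same in size and sense: 0 = shut (crosswise, along the cock's +x), 1.571 = open (in line, along the cock's +y); it shuts clockwise seen from above. Starts nearly fully open.
- vac_tip (a point): Tip of the vacuum cock's lever, mid-height (86 mm above the bench), 85 mm from the axis.
- vent_tip (a point): Tip of the vent cock's lever, mid-height (86 mm above the bench), 85 mm from the axis.
- gypsum_cup: Bystander: grey mixing bowl, 90 mm across, 70 mm high, origin under its centre.
- blank: Bystander: plain plaster blank with one round end, about 100 x 85 x 34 mm, origin on its underside.
- spatula: Bystander: spatula lying on the bench beyond the bed, handle towards its own -x.
Things that resemble listed ones, but are neither listed nor needed, are in the scene too. What is shaped like the vent_cock but brown or turquoise is not meant.

How it is judged (in metres and radians):
On the way, in this order (a step that is already met when the one before it is completed fails the run):
1. the panel lies flush against the fence, over the sealing cord (y of each of panel_corner_a, panel_corner_b in the frame of bed above 0.122 m and x of panel in the frame of bed between -0.027 and 0.027 m and z of panel in the frame of bed between 0.036 and 0.044 m and linear speed of panel below 0.01 m/s), for 0.2 s.
2. then the vent cock is shut to its stop, the panel still flush (all of step 1 and value of joint vent_handle below 0.08 rad), for 0.2 s.
3. then the vacuum cock is open to its stop, the vent cock shut and the panel flush (all of step 2 and value of joint vac_handle above 1.49 rad), for 0.2 s.
At the end, for the whole second after the job is handed in: The panel rests flat on the bed with both corners of its fence edge within 3 mm of the fence, centred within 27 mm of the bed's middle line (bed x), the vent handle within 0.08 rad of its shut stop and the vacuum handle within 0.08 rad of its open stop (all of step 3); the robot touches nothing.
It fails at once if a bystander is pushed more than 30 mm (distance of any of gypsum_cup, blank, spatula from where it was at the start of the episode above 0.03 m).
It also fails if it takes over 58 s, if anything falls off the work surface, if the arm or the gripper's body presses on something with over 40 N, if the wrist force passes 120 N, or if a joint passes its speed limit or range.

ROBOT

A 7-joint arm with a two-finger parallel gripper is mounted at the origin on the work surface. World frame = base frame: x ahead of the robot, y to its left, z up, the work surface at z = 0. Lengths are in m, angles in degrees, forces in N, time in s.
With the tool pointing down it reaches from about 0.425 to 0.875 m from the base axis. Payload 8.4 kg.
Tool frame: the origin (TCP) lies midway between the tips of the shut fingers; the grasp point (between the pads) lies arm.grip_point_offset behind it (arm.grip_point_offset is the distance from the TCP to the grasp point, in m); y points along the fingers, x is the direction in which the jaws open and shut, and the axes are right-handed (so a half turn about y gives the same grasp; the last joint's range is limited). The gripper opens to 87 mm and grips with 3 to 60 N. Pads are 19 mm wide; open, the fingers measure 117 mm over their backs; the gripper's body (75 mm by 190 mm) begins 51 mm behind the grasp point.
Start: joints at [-74.782, 19.091, 2.286, 83.961, -0.768, 76.965, -3.352], TCP at [0.232, 0.607, 0.199] pointing down, gripper open.
Joint ranges: [-147.57, 147.57], [-21.85, 119.76], [-74.77, 79.35], [14.55, 137.4], [-85.83, 265.84], [4.83, 119.75], [-152.11, 152.11]. Speed limits (degrees/s): [127.2, 127.2, 159.86, 159.86, 180, 180, 180].

INTERFACE

Orientations are given as [roll, pitch, yaw] about the fixed x, y, z axes, in that order (R = Rz(yaw) Ry(pitch) Rx(roll)).
In Python, from bench import arm gives the robot as it stands.
- The arm moves only by the shell command python3 -m creep 'ROWS' [OPENING] [FORCE]. ROWS is JSON, one flat list of numbers, 6 for each row, row after row: the shift along the tool's x, y, z in m, then the turn, a rotation vector about the tool's x, y, z in rad. A call has 1 to 20 rows; each row is the pose to reach, as a shift and turn from the pose commanded when the call began, along the tool's axes at that moment; what a row does not reach only later rows make up. A row lasts 1/12 s, in which the tool goes at most 41.7 mm and 7.16 degrees, less where a joint would pass 70% of its speed; a pose out of reach is approached as far as the arm can. A call with a gripper value outside its range is refused whole. OPENING is the closure in counts, from 0 (fully open) to 255 (shut), set as the call begins (- or left out, the last holds). The fingers move at their own pace and stop on an object; FORCE is the grip in N (left out, the last holds). Time passes only in rows, so rows that repeat a pose let the fingers close. It gives the time, the measured TCP pose, the force and the opening at its end, in the units of the state.
- arm.get_obs(): the state, without advancing time (a new reading comes with each control period).
- arm.read_camera(name): name is "scene" or "side" or "wrist"; returns a dict with "frame" (480x640x3 uint8, red, green, blue), "intrinsics" (3x3 intrinsics, pixels), "rvec" (rotation vector, rad) and "tvec" (3), from world to camera coordinates, as OpenCV has them. Camera axes: x right, y down, z forward; pixel columns grow to the right and rows downward; lengths in m; the calibration is good to about 2 mm. A picture is of the moment at which its call begins. There is no depth.
- arm.close_job(): hands the job in, once; it reports no verdict.
Trained networks look in a picture, given as the dict that the camera call returned (one of the last four; its "shot" number tells which), for a name from the list of things; names that differ only in an ending like _2 or _b are one class to them, and where a whole thing is asked for, a point or a joint stands for the part that bears it (a point fixed in the world has none). Each returns a list of dicts, best first, with "conf" (0 to 1); they miss things now and then, are a little off and sometimes report something else, mostly with a low value. They report only what shows in the picture. A call takes as long as a camera call. They do not tell look-alikes from the thing itself.
- arm.trace(picture, query): "pixels" (480x640 bool, what is visible of it) and "rect" ([left, top, right, bottom] in pixels, round what is visible of it).
The state is a dict: "time": time; "q": joint angles; "joint_velocities": joint speeds; "joint_efforts": joint torques, N m; "eef_pos": TCP position; "eef_rot": TCP orientation; "contact_force": force on the tool from outside, world axes, zero at the start; "torque": the same for the moment, N m; "grip_width": finger opening in m.
Only numpy, scipy, OpenCV 4.12 (cv2) and the standard library are available. Lean on these libraries where they do the work, as an engineer would, in place of code of your own. Each camera call takes 0.05 s, during which the arm holds its last target.

## Working session

There is one attempt and no reset: what is moved stays moved. The work goes in short steps, Python scripts to look and compute and a shell command to move; the robot and the scene stay as the last step left them, time stands still between calls to the robot, and variables do not carry over. Pictures are saved under pics/ and viewed, and the job is handed in when it is done.

```bash
ls; mkdir -p pics
python3 - <<'E'
from bench import arm
import cv2
o=arm.get_obs();print(o);print(arm.grip_point_offset)
for n in("scene","side","wrist"):
    p=arm.read_camera(n);cv2.imwrite(f"pics/{n}0.png",p["frame"][:,:,::-1]);print(n,p["intrinsics"].tolist(),p["rvec"],p["tvec"])
E
```

```text
pics
{'time': 0.0, 'q': array([-74.78204551,  19.1319376 ,   2.28523552,  84.01157068,
        -0.7667972 ,  76.9658791 ,  -3.35002177]), 'joint_velocities': array([-0.0124773 ,  0.06412714, -0.02054962, -0.00886031, -0.01060679,
        0.0267131 ,  0.02340202]), 'joint_efforts': array([ 9.15659730e-04, -6.56349707e+01,  1.33550003e+00, -4.03794479e+01,
       -5.97631163e-02,  4.46477754e-02,  1.46196066e-04]), 'eef_pos': array([0.23175694, 0.60672782, 0.19785309]), 'eef_rot': array([-90.0075386 ,   0.09385527,  69.09870544]), 'contact_force': array([ 0.32304273, -1.35465783, -0.05491273]), 'torque': array([-0.03223879, -0.04586304,  0.02719199]), 'grip_width': 0.08696608041746291}
0.0187
scene [[503.9344709568298, 0.0, 325.1323011901355], [0.0, 503.9344709568298, 244.36712712715143], [0.0, 0.0, 1.0]] [ 2.31664664  0.92497725 -0.32863425] [-0.32501637 -0.2742544   1.75147297]
side [[443.2061434357326, 0.0, 315.26483906916405], [0.0, 443.2061434357326, 238.2193594635977], [0.0, 0.0, 1.0]] [ 2.26003594 -0.33521264  0.16865377] [-0.49842666  0.12084114  1.12531989]
wrist [[380.0543686397241, 0.0, 315.3857075510739], [0.0, 380.0543686397241, 237.16152351066333], [0.0, 0.0, 1.0]] [-2.36661621 -1.63026717 -0.2542791 ] [-0.64894049 -0.03756766  0.39376722]
```

View pics/scene0.png

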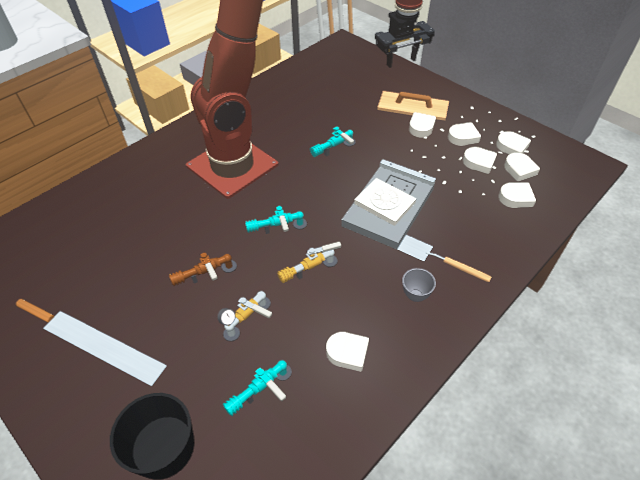

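View pics/side0.png

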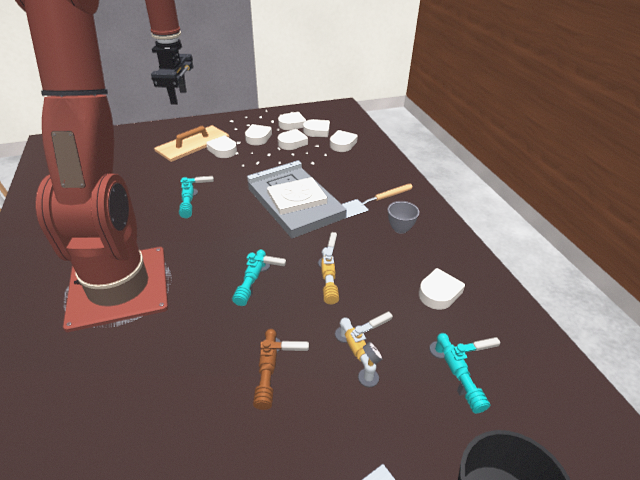

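View pics/wrist0.png

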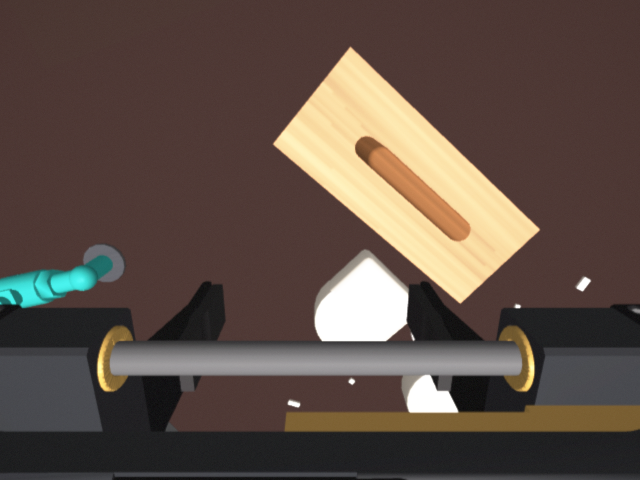

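```bash
cat > h.py <<'E'
import numpy as np,cv2
from bench import arm
def load(n):
    p=arm.read_camera(n); return p
def ray(p,uv,z):
    R=cv2.Rodrigues(np.array(p["rvec"]))[0];t=np.array(p["tvec"]).ravel()
    K=np.array(p["intrinsics"]);d=R.T@np.linalg.inv(K)@np.array([uv[0],uv[1],1.]);c=-R.T@t
    return c+d*(z-c[2])/d[2]
def proj(p,X):
    return cv2.projectPoints(np.atleast_2d(np.array(X,float)),np.array(p["rvec"]),np.array(p["tvec"]),np.array(p["intrinsics"]),None)[0][:,0]
def crop(p,box,s,name):
    a,b,c,d=box;f=p["frame"][b:d,a:c,::-1];cv2.imwrite(name,cv2.resize(f,None,fx=s,fy=s,interpolation=cv2.INTER_CUBIC))
E
python3 - <<'E'
from h import *
a=load("scene");b=load("side")
crop(a,(330,150,450,250),6,"pics/s_bed.png");crop(b,(240,150,360,240),6,"pics/d_bed.png")
crop(a,(210,230,350,340),5,"pics/s_c.png");crop(b,(310,220,410,390),4,"pics/d_c.png")
for n in("panel","bed","vac_cock","vent_cock","vac_handle","vent_handle","vac_tip","gypsum_cup","blank","spatula"):
    for p,l in((a,"scene"),(b,"side")):
        for r in arm.trace(p,n)[:5]:
            ys,xs=np.where(r["pixels"]);print(n,l,round(r["conf"],2),r["rect"],xs.mean().round(),ys.mean().round())
E
```

```text
panel side 0.94 [268.3, 176.3, 322.1, 215.0] 296.0 196.0
bed scene 0.81 [340.2, 160.9, 434.8, 252.0] 391.0 205.0
bed side 0.59 [248.1, 163.8, 346.6, 238.0] 295.0 201.0
vac_cock scene 0.85 [219.3, 291.7, 273.2, 342.0] 244.0 314.0
vac_cock scene 0.34 [403.2, 268.4, 437.0, 302.2] 418.0 284.0
vac_cock side 0.95 [336.1, 308.9, 390.3, 388.0] 363.0 347.0
vent_cock scene 0.87 [279.0, 243.1, 340.7, 282.6] 312.0 261.0
vent_cock scene 0.67 [247.6, 206.6, 310.9, 234.8] 279.0 221.0
vent_cock scene 0.63 [169.7, 252.7, 235.7, 287.3] 206.0 269.0
vent_cock scene 0.63 [222.5, 361.6, 294.4, 417.7] 260.0 386.0
vent_cock scene 0.61 [309.8, 124.7, 356.2, 157.0] 333.0 142.0
vent_cock side 0.86 [251.7, 328.4, 308.4, 410.9] 271.0 367.0
vent_cock side 0.82 [318.8, 234.2, 338.4, 303.8] 329.0 272.0
vent_cock side 0.73 [426.9, 333.9, 499.3, 412.3] 463.0 367.0
vent_cock side 0.64 [231.7, 248.5, 282.6, 304.5] 254.0 274.0
vent_cock side 0.59 [178.7, 175.3, 211.5, 216.7] 189.0 195.0
vac_handle scene 0.73 [239.3, 298.4, 270.4, 317.3] 256.0 308.0
vac_handle side 0.75 [354.8, 309.7, 393.8, 334.8] 373.0 324.0
vent_handl
[... 458 characters left out ...]
245.9, 256.2, 285.7, 268.2] 268.0 260.0
vent_handle side 0.68 [182.8, 178.4, 212.2, 183.1] 198.0 180.0
vent_handle side 0.64 [327.9, 231.8, 342.4, 261.0] 331.0 245.0
vac_tip scene 0.54 [241.2, 297.0, 273.4, 316.8] 256.0 308.0
vac_tip side 0.87 [352.7, 312.7, 391.8, 337.3] 374.0 323.0
gypsum_cup scene 0.97 [404.7, 271.9, 434.7, 301.9] 418.0 284.0
gypsum_cup side 0.68 [389.4, 206.6, 420.3, 235.3] 402.0 217.0
blank scene 0.65 [328.2, 333.9, 366.4, 375.0] 347.0 350.0
blank side 0.76 [420.9, 270.6, 464.1, 312.2] 439.0 290.0
blank side 0.33 [269.0, 175.4, 326.3, 214.2] 297.0 196.0
spatula scene 0.88 [395.0, 237.8, 493.2, 282.8] 435.0 256.0
spatula side 0.92 [342.0, 183.6, 415.6, 216.2] 373.0 200.0
```

View pics/s_bed.png

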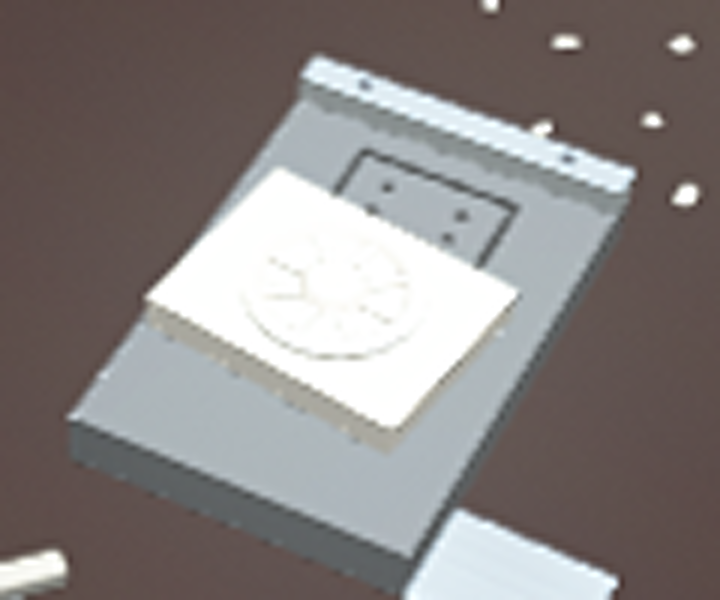

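View pics/d_bed.png

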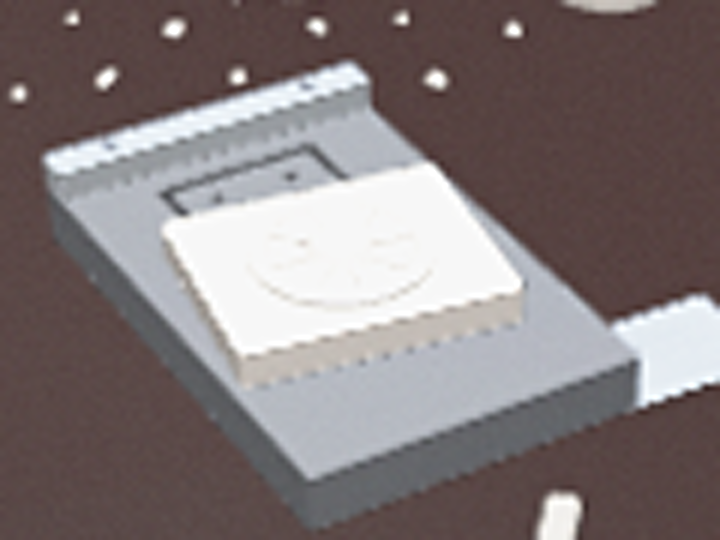

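View pics/s_c.png

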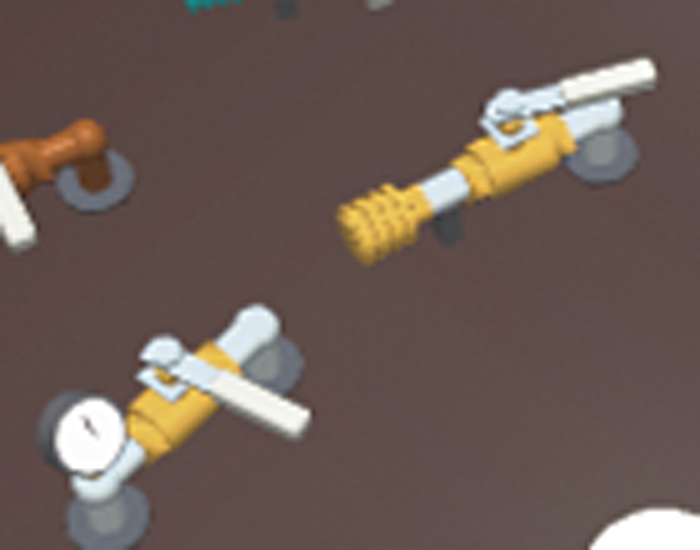

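View pics/d_c.png

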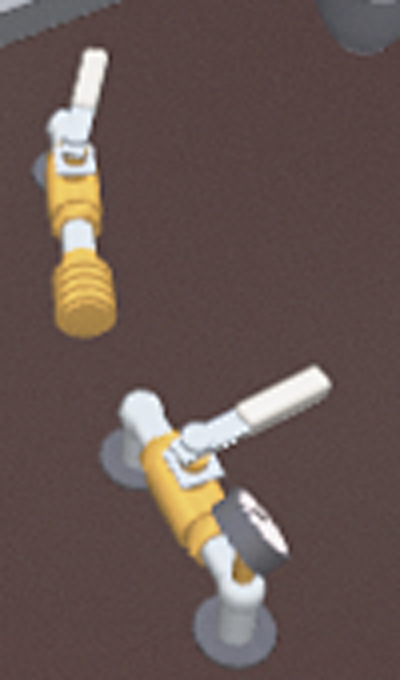

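```bash
cat > fit.py <<'E'
from h import *
from scipy.optimize import least_squares
def fit(obj,obs,x0):
    # obs: list (cam, pt3, uv)
    def f(x):
        c,s=np.cos(x[2]),np.sin(x[2]);r=[]
        for p,P,uv in obs:
            X=[x[0]+c*P[0]-s*P[1],x[1]+s*P[0]+c*P[1],P[2]]
            r+=list(proj(p,X)[0]-uv)
        return r
    r=least_squares(f,x0);return r.x,np.abs(r.fun).max(),r.fun.reshape(-1,2).round(1)
E
python3 - <<'E'
from fit import *
a=load("scene");b=load("side")
S=lambda x,y:(330+x/6,150+y/6)
D=lambda x,y:(240+x/6,150+y/6)
bl=[(-.095,-.145,.04),(.095,-.145,.04),(-.095,.125,.058),(.095,.125,.058)]
obs=[(a,P,u) for P,u in zip(bl,[S(70,420),S(412,557),S(303,78),S(627,193)])]+[(b,P,u) for P,u in zip(bl,[D(310,480),D(638,362),D(47,175),D(370,82)])]
x0=list(ray(a,S(350,320),.04)[:2])
best=min((fit(0,obs,x0+[t]) for t in (0,1.5,3,-1.5)),key=lambda r:r[1]);print("bed",best);bed=best[0]
pl=[(-.075,.06,.062),(.075,.06,.062),(.075,-.06,.062),(-.075,-.06,.062)]
obs=[(a,P,u) for P,u in zip(pl,[S(278,167),S(518,292),S(392,430),S(148,297)])]+[(b,P,u) for P,u in zip(pl,[D(163,228),D(432,163),D(522,290),D(243,360)])]
best=min((fit(0,obs,x0+[t]) for t in (0,1.5,3,-1.5)),key=lambda r:r[1]);print("panel",best);pan=best[0]
c,s=np.cos(bed[2]),np.sin(bed[2]);print("panel in bed",np.array([[c,s],[-s,c]])@(pan[:2]-bed[:2]),pan[2]-bed[2])
def two(us,ud,z):
    return ray(a,us,z)[:2],ray(b,ud,z)[:2]
S=lambda x,y:(210+x/5,230+y/5)
D=lambda x,y:(310+x/4,220+y/4)
for n,ts,ss,td,sd in(("vent",S(652,70),S(565,92),D(95,50),D(83,105)),("vac",S(303,425),S(215,380),D(325,378),D(243,420))):
    t=two(ts,td,.093);s_=two(ss,sd,.093);print(n,"tip",t,"sleeve",s_)
    T=np.mean(t,0);Q=np.mean(s_,0);d=(T-Q);print(np.linalg.norm(d),"dir",np.degrees(np.arctan2(d[1],d[0])),"axis",T-.085*d/np.linalg.norm(d))
print("vac -y",two(S(107,517),D(235,632),0),"+y",two(S(270,365),D(133,463),0))
print("vent +y",ray(a,S(600,155),0)[:2],"sil end",two(S(365,240),D(85,315),.042))
print("blank",two((347,350),(439,290),.02),"cup",two((418,284),(402,217),.04),"spat",two((415,247),(355,208),0.),two((491,277),(412,186),0.01))
print("turq near", two((282,221),(262,262),.05))
E
```

```text
bed (array([0.52348552, 0.21333717, 0.24981305]), np.float64(2.226884642955241), array([[-1. , -0.7],
       [-1. ,  0. ],
       [-1.4, -0.5],
       [-1.7, -0.1],
       [ 0. , -1.2],
       [ 1.2, -2.2],
       [ 2.2, -1.2],
       [ 0.2, -1.5]]))
panel (array([0.52256194, 0.19009798, 0.10461819]), np.float64(1.7383974447830894), array([[-1. ,  0.3],
       [-0.8, -0. ],
       [-0.8,  0. ],
       [-1. ,  0.1],
       [ 0.2, -1.4],
       [ 0.4, -0.6],
       [ 1. , -1.5],
       [ 0.1, -1.7]]))
panel in bed [-0.00664017 -0.02228948] -0.1451948545019453
vent tip (array([ 0.56013787, -0.05475145]), array([ 0.55263392, -0.0588884 ])) sleeve (array([ 0.53562056, -0.09963309]), array([ 0.52796824, -0.10757484]))
0.05285345709218632 dir 62.271850743776994 axis [ 0.51683736 -0.13205896]
vac tip (array([ 0.58757732, -0.34476093]), array([ 0.58154549, -0.35167736])) sleeve (array([ 0.53546017, -0.35773484]), array([ 0.52881958, -0.36510486]))
0.05405807348609366 dir 14.134263420880268 axis [ 0.50213468 -0.36897571]
vac -y (array([ 0.50679217, -0.42283459]), array([ 0.50749366, -0.42763861])) +y (array([ 0.49911084, -0.29935335]), array([ 0.49310912, -0.30978849]))
vent +y [ 0.53230984 -0.06699811] sil end (array([ 0.49933813, -0.22307317]), array([ 0.48947471, -0.23046294]))
blank (array([ 0.76865695, -0.2551101 ]), array([ 0.76184921, -0.26131546])) cup (array([0.78319977, 0.02028493]), array([0.78866002, 0.01107318])) spat (array([0.682512 , 0.1482526]), array([0.69500024, 0.14003566])) (array([0.91063715, 0.20259734]), array([0.91451393, 0.18831105]))
turq near (array([ 0.34905815, -0.08426424]), array([ 0.35811236, -0.0696398 ]))
```

```bash
python3 -m creep '[-0.366,0,-0.473,0,0.956,0,-0.366,0,-0.473,0,0.956,0,-0.366,0,-0.473,0,0.956,0,-0.366,0,-0.473,0,0.956,0,-0.366,0,-0.473,0,0.956,0,-0.366,0,-0.473,0,0.956,0,-0.366,0,-0.473,0,0.956,0,-0.366,0,-0.473,0,0.956,0,-0.366,0,-0.473,0,0.956,0,-0.366,0,-0.473,0,0.956,0,-0.366,0,-0.473,0,0.956,0,-0.366,0,-0.473,0,0.956,0,-0.366,0,-0.473,0,0.956,0,-0.366,0,-0.473,0,0.956,0,-0.366,0,-0.473,0,0.956,0,-0.366,0,-0.473,0,0.956,0,-0.366,0,-0.473,0,0.956,0,-0.366,0,-0.473,0,0.956,0]' 0
cat > look.py <<'E'
import sys
from h import *
for n in sys.argv[2:]:
    p=load(n);cv2.imwrite(f"pics/{n}{sys.argv[1]}.png",p["frame"][:,:,::-1])
o=arm.get_obs();print(o["time"],o["eef_pos"].round(4),o["eef_rot"].round(2),o["contact_force"].round(1),o["q"].round(0))
E
python3 look.py 1 wrist
```

```text
time: 2.85
eef_pos: [0.5427, 0.0977, 0.1986]
eef_rot: [-90.0, 0.0, 14.4]
contact_force: [1.0, 0.2, -0.0]
grip_width: 0.0871
2.9 [0.5426 0.0981 0.1987] [-8.997e+01  1.000e-02  1.445e+01] [-0.4 -0.6  0.2] [-43.   8.  32.  99.  -4.  74.   4.]
```

View pics/wrist1.png

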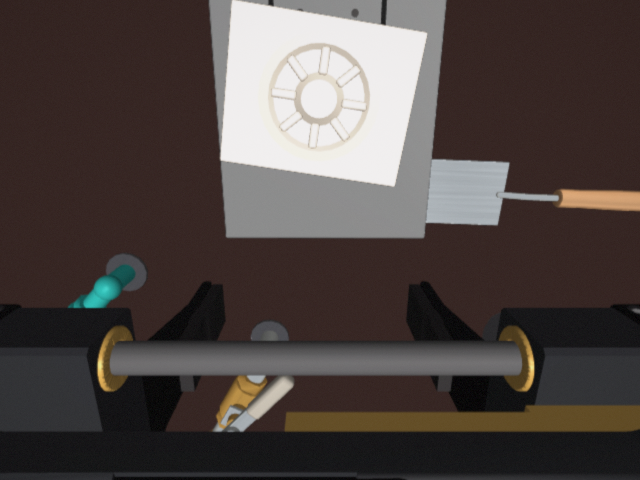

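Run:
```python
from fit import *
p=load("wrist")
for u in((227,237),(425,237)):print("bed near corner",ray(p,u,.04))
pl=[(-.075,.06,.062),(.075,.06,.062),(.075,-.06,.062),(-.075,-.06,.062)]
r=fit(0,[(p,P,u) for P,u in zip(pl,[(234,2),(426,36),(395,186),(221,160)])],[.52,.19,.1]);print(r)
A=ray(p,(227,237),.04);B=ray(p,(425,237),.04);m=(A+B)/2;th=np.arctan2(B[1]-A[1],B[0]-A[0]);bed=np.array([m[0]-.145*np.sin(th),m[1]+.145*np.cos(th)]);print("w",np.linalg.norm(B-A),th,"bed",bed)
c,s=np.cos(th),np.sin(th);pan=r[0];M=np.array([[c,s],[-s,c]]);print("panel in bed",M@(pan[:2]-bed),pan[2]-th)
print("tcp in bed",M@(arm.get_obs()["eef_pos"][:2]-bed))
print("vent tip approx",ray(p,(285,383),.093), "vent flange",ray(p,(270,340),0))
```

```text
bed near corner [0.46692601 0.05120611 0.04      ]
bed near corner [0.65039959 0.09851911 0.04      ]
(array([0.52151912, 0.19103741, 0.10096932]), np.float64(2.2384737330338567), array([[-1.4, -1.2],
       [ 2.2, -1.5],
       [-0.3,  2.2],
       [-0.6,  1.6]]))
w 0.18947578841972998 0.2523753474014472 bed [0.52245561 0.2152693 ]
panel in bed [-0.00695764 -0.02323043] -0.15140602916252133
tcp in bed [-0.00971653 -0.11845411]
vent tip approx [ 0.55278042 -0.05547138  0.093     ] vent flange [ 0.53221275 -0.07574676  0.        ]
```

```bash
python3 -m creep '[0,0.04,0,0,0,0,0,0.08,0,0,0,0,0,0.11,0,0,0,0,0,0.13,0,0,0,0,0,0.14,0,0,0,0,0,0.147,0,0,0,0,0,0.15,0,0,0,0,0,0.15,0,0,0,0,0,0.15,0,0,0,0]'; python3 -m creep '[0,0,0.004,0,0,0,0,0,0.008,0,0,0,0,0,0.012,0,0,0,0,0,0.016,0,0,0,0,0,0.020,0,0,0,0,0,0.025,0,0,0,0,0,0.030,0,0,0,0,0,0.035,0,0,0,0,0,0.040,0,0,0,0,0,0.045,0,0,0,0,0,0.050,0,0,0,0,0,0.055,0,0,0,0,0,0.060,0,0,0,0,0,0.065,0,0,0,0,0,0.070,0,0,0,0,0,0.075,0,0,0,0,0,0.080,0,0,0,0]'; python3 look.py 2 wrist scene
```

```text
time: 3.7
eef_pos: [0.544, 0.0969, 0.0499]
eef_rot: [-90.0, -0.1, 14.3]
contact_force: [0.1, 0.3, 0.3]
grip_width: 0.0869
3.8 [0.544  0.0968 0.0499] [-89.98  -0.11  14.33] [-0.3 -0.3 -0.3] [-41.  17.  30. 109. -10.  57.   8.]invalid input
```

View pics/wrist2.png

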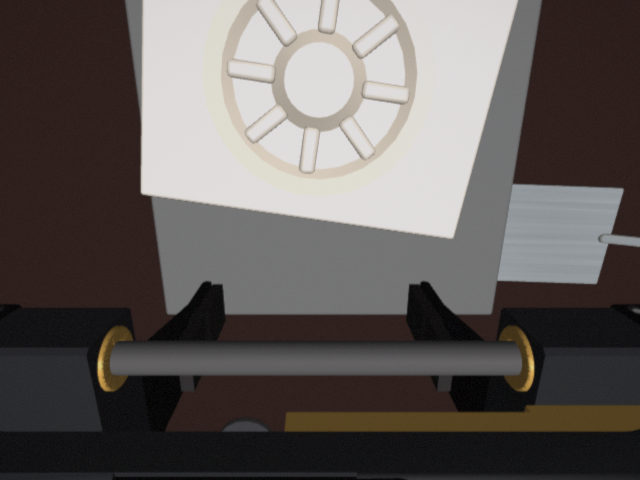

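View pics/scene2.png

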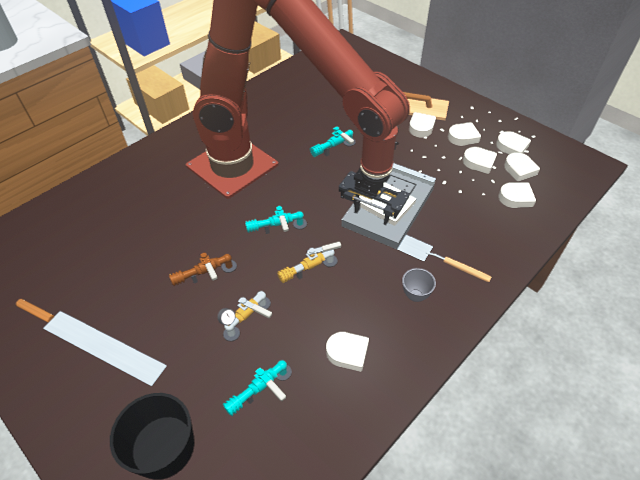

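```bash
python3 -m creep '[0,0,0.004,0,0,0, 0,0,0.008,0,0,0, 0,0,0.012,0,0,0, 0,0,0.016,0,0,0, 0,0,0.02,0,0,0, 0,0,0.025,0,0,0, 0,0,0.03,0,0,0, 0,0,0.035,0,0,0, 0,0,0.04,0,0,0, 0,0,0.045,0,0,0, 0,0,0.05,0,0,0, 0,0,0.055,0,0,0, 0,0,0.06,0,0,0, 0,0,0.065,0,0,0, 0,0,0.07,0,0,0, 0,0,0.075,0,0,0, 0,0,0.08,0,0,0]'; python3 look.py 3 wrist
```

```text
time: 5.22
eef_pos: [0.5232, 0.1745, 0.0487]
eef_rot: [-90.0, 0.0, 14.3]
contact_force: [-0.0, -0.5, 0.7]
grip_width: 0.0868
5.2667 [0.523  0.1757 0.0487] [-89.97   0.    14.39] [-0.1  1.8  0.2] [-47.  16.  28. 109.  -9.  57.  -1.]
```

View pics/wrist3.png

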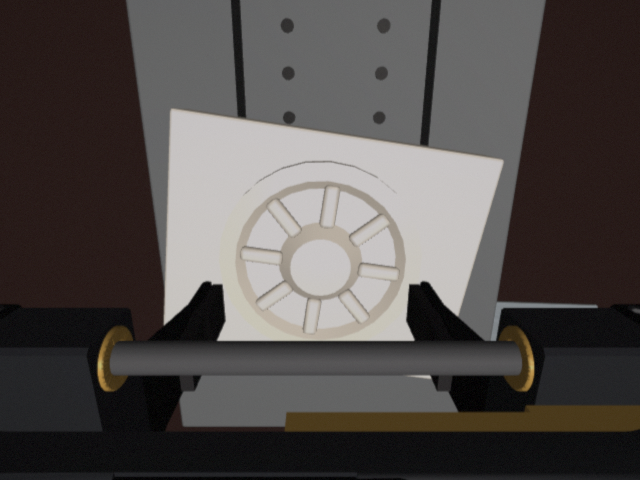

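Run:
```python
from fit import *
p=load("wrist")
bed=np.array([.5225,.2153]);th=.2515
c,s=np.cos(th),np.sin(th);M=np.array([[c,s],[-s,c]])
for n,u in(("farleft",(173,110)),("farright",(500,160)),("nearright",(430,378))):print(n,M@(ray(p,u,.062)[:2]-bed))
print("tcp",M@(arm.get_obs()["eef_pos"][:2]-bed))
b=load("side");crop(b,(200,110,360,240),5,"pics/side3.png")
```

```text
farleft [-0.07178348  0.04814331]
farright [0.07372386 0.02666441]
nearright [ 0.05285743 -0.0908983 ]
tcp [-0.00941141 -0.03898732]
```

View pics/side3.png

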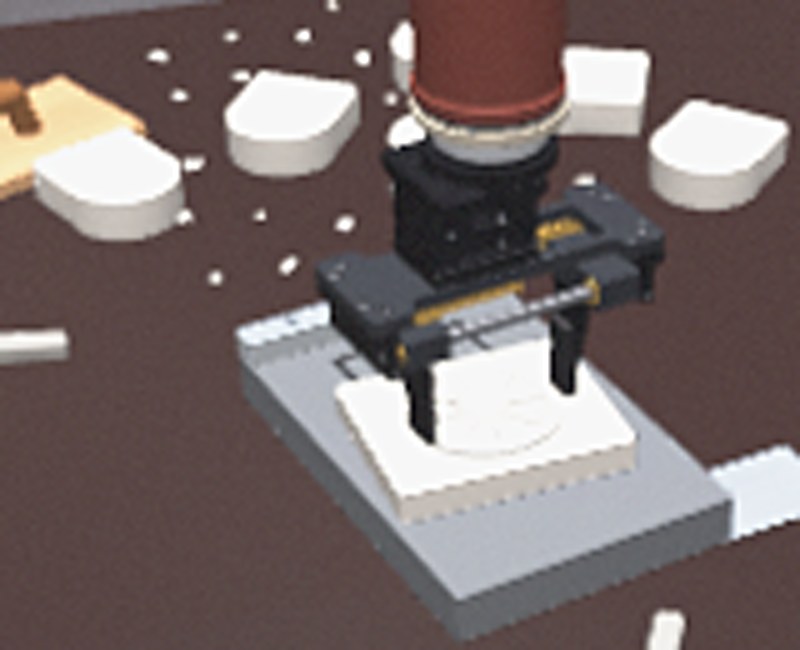

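```bash
python3 -m creep '[0,0,-0.02,0,0,0, 0,0,-0.05,0,0,0, 0,0,-0.078,0,0,0, 0,0,-0.082,0,0,0, 0,0,-0.083,0,0,0, 0,0.005,-0.083,0,0,0, 0,0.01,-0.083,0,0,0, 0,0.015,-0.083,0,0,0, 0,0.015,-0.083,0,0,0, 0,0.015,-0.083,0,0,0]'; python3 look.py 4 wrist side;python3 - <<'E'
from fit import *
b=load("side");crop(b,(220,130,380,250),5,"pics/side4.png")
E
```

```text
time: 6.2
eef_pos: [0.5433, 0.0943, 0.0331]
eef_rot: [-90.0, 0.1, 14.4]
contact_force: [-0.9, -0.0, -0.2]
grip_width: 0.087
6.3 [0.5439 0.094  0.0337] [-9.000e+01  1.000e-02  1.436e+01] [-0.7 -0.4  0.2] [-40.  18.  30. 109. -11.  55.   9.]
```

View pics/side4.png

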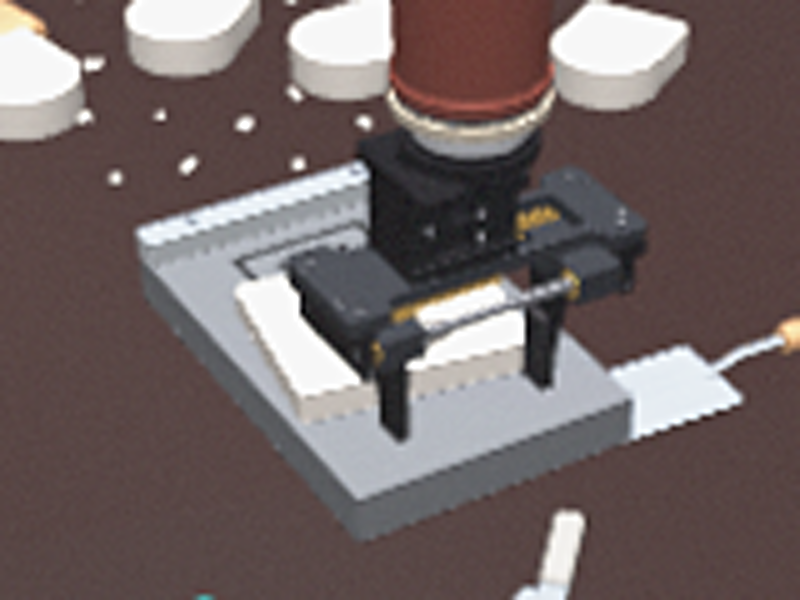

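View pics/wrist4.png

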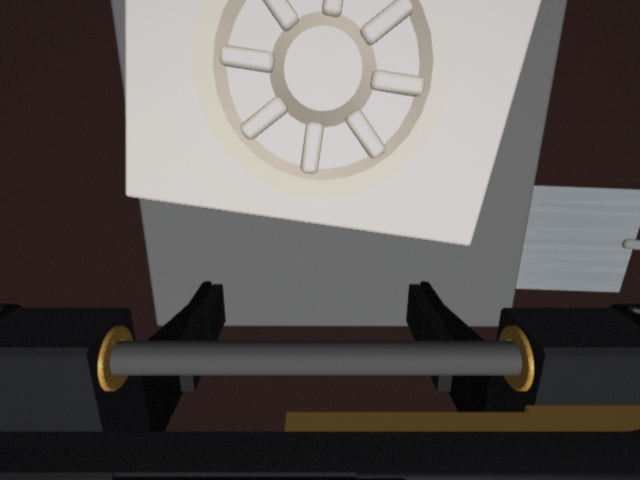

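Run:
```python
from fit import *
b=load("side");o=arm.get_obs();t=np.radians(o["eef_rot"][2]);x=np.array([np.cos(t),np.sin(t)]);y=np.array([-x[1],x[0]])
for z in(.034,.044,.05,.056,.062):
    P=[[*(o["eef_pos"][:2]+k*x+m*y),z] for k in(-.05,.05) for m in (-.0095,)]
    print(z,proj(b,P).round(1).tolist())
```

```text
0.034 [[300.1, 223.6], [329.4, 212.8]]
0.044 [[300.0, 220.9], [329.5, 210.1]]
0.05 [[300.0, 219.2], [329.5, 208.5]]
0.056 [[300.0, 217.6], [329.6, 206.8]]
0.062 [[300.0, 215.9], [329.7, 205.2]]
```

```bash
python3 -m creep '[0,0.002,0,0,0,0, 0,0.004,0,0,0,0, 0,0.005,0,0,0,0, 0,0.005,0.003,0,0,0, 0,0.005,0.006,0,0,0, 0,0.005,0.009,0,0,0, 0,0.005,0.012,0,0,0, 0,0.005,0.015,0,0,0, 0,0.005,0.018,0,0,0, 0,0.005,0.022,0,0,0, 0,0.005,0.026,0,0,0, 0,0.005,0.03,0,0,0, 0,0.005,0.034,0,0,0, 0,0.005,0.038,0,0,0, 0,0.005,0.042,0,0,0, 0,0.005,0.046,0,0,0, 0,0.005,0.05,0,0,0]'; python3 look.py 5 wrist;python3 - <<'E'
from fit import *
b=load("side");crop(b,(220,130,380,250),5,"pics/side5.png")
E
```

```text
time: 7.82
eef_pos: [0.5315, 0.1423, 0.0288]
eef_rot: [-90.0, -0.0, 14.3]
contact_force: [2.1, -2.9, 0.5]
grip_width: 0.087
7.8667 [0.5313 0.1432 0.0288] [-89.99   0.    14.37] [ 0.9 -2.5  0.7] [-44.  18.  29. 110. -10.  55.   4.]
```

View pics/side5.png

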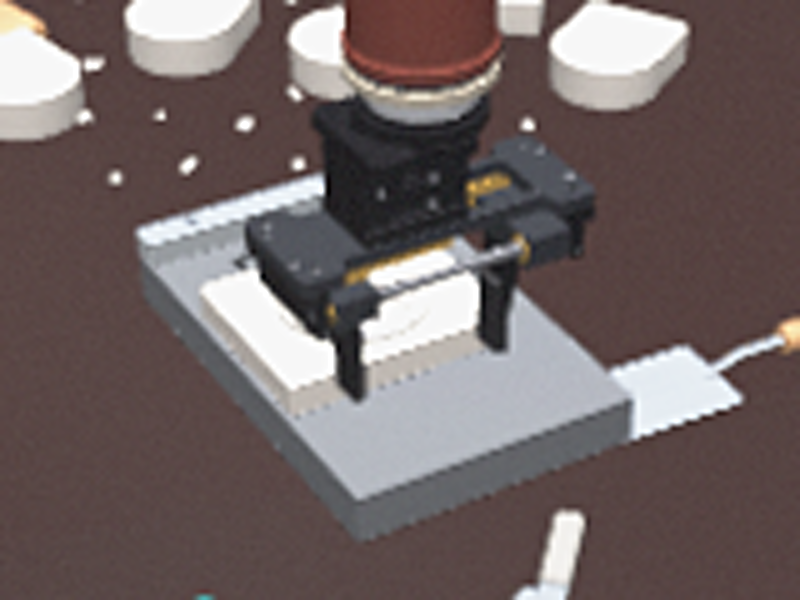

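View pics/wrist5.png

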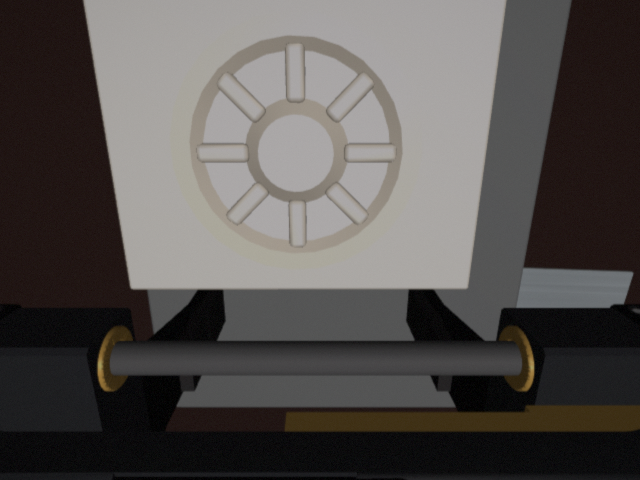

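Run:
```python
from fit import *
p=load("wrist")
bed=np.array([.5225,.2153]);th=.2515
c,s=np.cos(th),np.sin(th);M=np.array([[c,s],[-s,c]])
for n,u in(("nearleft",(132,288)),("nearright",(470,288))):print(n,M@(ray(p,u,.062)[:2]-bed))
for u in ((150,288),(527,288)):print("bed edge",M@(ray(p,u,.04)[:2]-bed))
print("tcp",M@(arm.get_obs()["eef_pos"][:2]-bed))
```

```text
nearleft [-0.09172029 -0.06111519]
nearright [ 0.05900708 -0.06113349]
bed edge [-0.09420109 -0.07156372]
bed edge [ 0.0978617  -0.07158704]
tcp [-0.00965067 -0.07233585]
```

```bash
python3 -m creep '[0.001,0,0.004,0,0,0, 0.002,0,0.008,0,0,0, 0.003,0,0.012,0,0,0, 0.004,0,0.016,0,0,0, 0.005,0,0.02,0,0,0, 0.006,0,0.024,0,0,0, 0.007,0,0.028,0,0,0, 0.008,0,0.032,0,0,0, 0.009,0,0.036,0,0,0, 0.01,0,0.04,0,0,0, 0.011,0,0.044,0,0,0, 0.012,0,0.048,0,0,0, 0.012,0,0.052,0,0,0, 0.012,0,0.056,0,0,0, 0.012,0,0.059,0,0,0]'; python3 look.py 6 wrist; python3 -m creep '[0,0,0.001,0,0,0, 0,0,0.002,0,0,0, 0,0,0.003,0,0,0, 0,0,0.004,0,0,0, 0,0,0.005,0,0,0, 0,0,0.006,0,0,0]';python3 look.py 7 wrist
```

```text
time: 9.22
eef_pos: [0.5285, 0.2029, 0.0287]
eef_rot: [-90.0, -0.0, 14.3]
contact_force: [0.6, -2.9, -0.4]
grip_width: 0.0873
9.2667 [0.5283 0.2035 0.0287] [-8.997e+01 -1.000e-02  1.437e+01] [ 0.5 -0.5  0.3] [-49.  19.  27. 108. -11.  55.  -2.]
time: 9.77
eef_pos: [0.5271, 0.208, 0.0288]
eef_rot: [-90.0, -0.0, 14.3]
contact_force: [1.4, -2.8, 0.1]
grip_width: 0.087
9.8167 [0.5271 0.2083 0.0288] [-90.    -0.    14.32] [ 0.8 -2.2 -0.4] [-49.  19.  27. 108. -11.  55.  -3.]
```

View pics/wrist7.png

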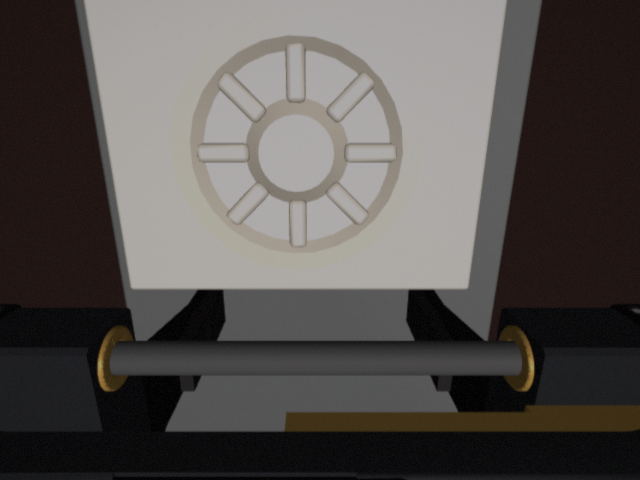

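```bash
for i in 1 2; do :; done; python3 -m creep '[0,0,0.001,0,0,0, 0,0,0.002,0,0,0, 0,0,0.003,0,0,0]'; python3 -m creep '[0,0,0.001,0,0,0, 0,0,0.002,0,0,0]'
```

```text
time: 10.07
eef_pos: [0.5268, 0.2091, 0.0288]
eef_rot: [-90.1, 0.0, 14.3]
contact_force: [2.5, -11.0, 1.3]
grip_width: 0.087
time: 10.23
eef_pos: [0.5267, 0.2092, 0.0288]
eef_rot: [-90.2, 0.0, 14.2]
contact_force: [3.7, -16.7, 2.8]
grip_width: 0.087
```

```bash
python3 -m creep '[0,0,0.001,0,0,0, 0,0,0.001,0,0,0, 0,0,0.001,0,0,0, 0,0,0.001,0,0,0]'; python3 -m creep '[0,0,-0.003,0,0,0, 0,0,-0.008,0,0,0, 0,0,-0.02,0,0,0, 0,-0.02,-0.05,0,0,0, 0,-0.06,-0.08,0,0,0, 0,-0.1,-0.11,0,0,0, 0,-0.135,-0.11,0,0,0, 0,-0.17,-0.11,0,0,0, 0,-0.17,-0.11,0,0,0]'; python3 look.py 8 wrist side
python3 - <<'E'
from h import *
b=load("side");crop(b,(230,140,370,250),5,"pics/side8.png")
b=load("scene");crop(b,(330,140,450,250),5,"pics/scene8.png")
E
```

```text
time: 10.57
eef_pos: [0.5267, 0.2092, 0.0288]
eef_rot: [-90.3, 0.0, 14.2]
contact_force: [2.8, -15.2, 3.3]
grip_width: 0.0871
time: 11.32
eef_pos: [0.5568, 0.1062, 0.2071]
eef_rot: [-89.9, -0.6, 14.2]
contact_force: [0.9, -0.4, -0.2]
grip_width: 0.0873
11.4167 [0.554  0.1073 0.2008] [-89.91  -0.24  14.31] [ 0.6 -0.  -0.5] [-44.   9.  32.  98.  -5.  74.   4.]
```

View pics/wrist8.png

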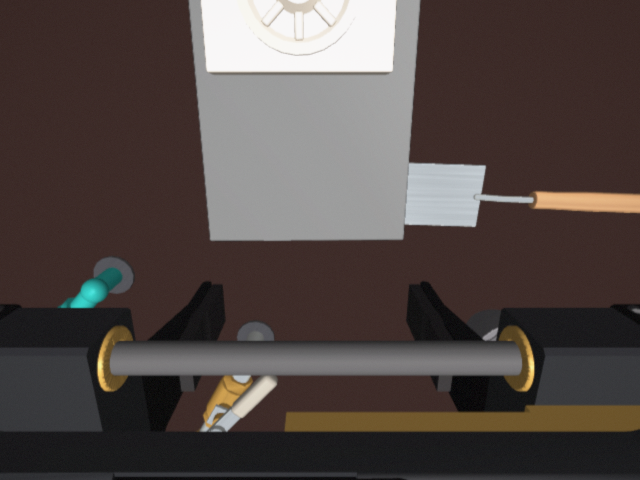

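View pics/scene8.png

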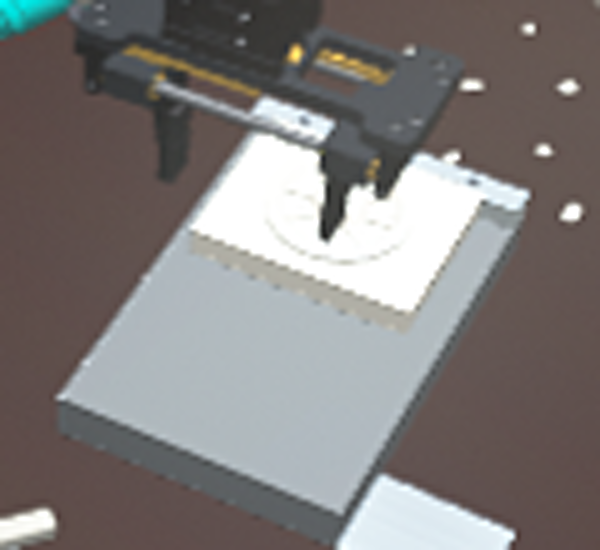

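View pics/side8.png

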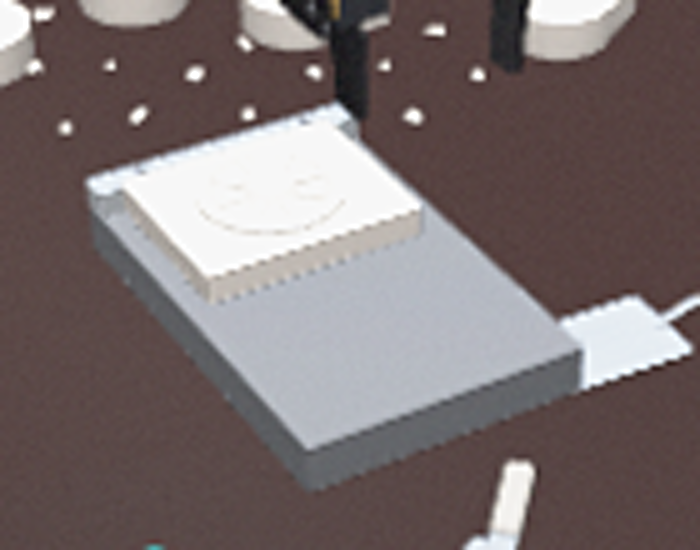

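```bash
python3 -m creep '[-0.0787,0,-0.1544,0,-0.838,0, -0.0787,0,-0.1544,0,-0.838,0, -0.0787,0,-0.1544,0,-0.838,0, -0.0787,0,-0.1544,0,-0.838,0, -0.0787,0,-0.1544,0,-0.838,0, -0.0787,0,-0.1544,0,-0.838,0, -0.0787,0,-0.1544,0,-0.838,0, -0.0787,0,-0.1544,0,-0.838,0, -0.0787,0,-0.1544,0,-0.838,0, -0.0787,0,-0.1544,0,-0.838,0]' 255 20; python3 look.py 9 wrist;  python3 - <<'E'
from h import *
b=load("side");crop(b,(270,170,410,310),5,"pics/side9.png")
b=load("scene");crop(b,(250,200,400,310),5,"pics/scene9.png")
E
```

```text
time: 12.35
eef_pos: [0.5144, -0.0615, 0.1979]
eef_rot: [-89.9, 0.1, 62.2]
contact_force: [1.0, 0.0, 0.6]
grip_width: 0.0281
12.4 [ 0.5145 -0.0615  0.1981] [-8.995e+01  5.000e-02  6.221e+01] [0.6 0.3 0.8] [-33.   3.  36. 104.  -2.  74.  66.]
```

View pics/wrist9.png

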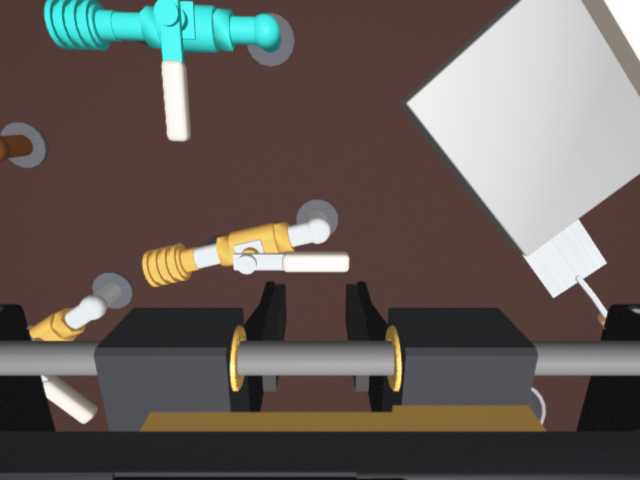

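View pics/side9.png

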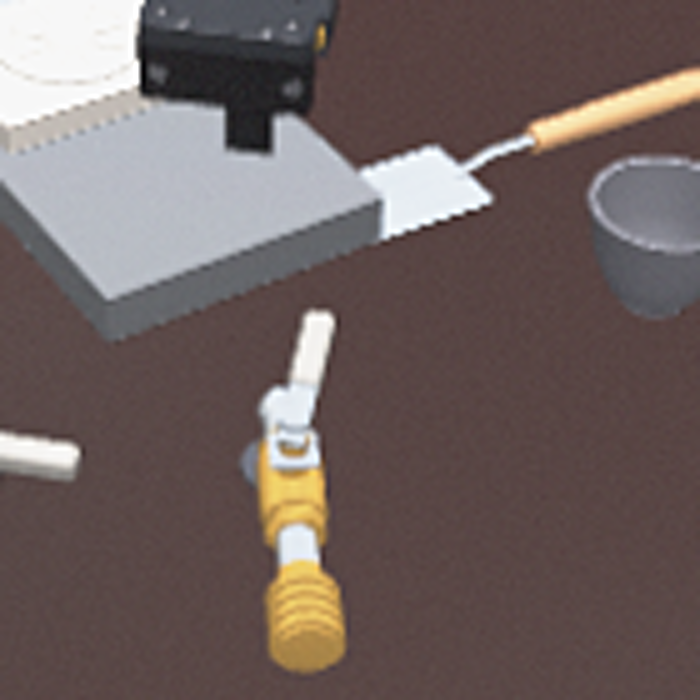

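Run:
```python
from h import *
p=load("wrist");o=arm.get_obs();t=np.radians(o["eef_rot"][2]);x=np.array([np.cos(t),np.sin(t)]);y=np.array([-x[1],x[0]])
def T(u,z):
    X=ray(p,u,z)[:2];d=X-o["eef_pos"][:2];return X.round(4),np.array([d@x,d@y]).round(4)
print("tip",T((349,262),.093),"sl",T((284,262),.093),"mid edges",T((320,253),.093),T((320,271),.093))
print("vent flange",T((317,219),0),"sil end",T((148,270),.042),"sil start",T((190,258),.042), "+y elbow",T((318,231),.045))
```

```text
tip (array([ 0.5547, -0.0517]), array([ 0.0274, -0.0308])) sl (array([ 0.5297, -0.0993]), array([-0.0264, -0.0308])) mid edges (array([ 0.5365, -0.0692]), array([ 0.0034, -0.0229])) (array([ 0.5507, -0.0766]), array([ 0.0034, -0.0388]))
vent flange (array([ 0.5321, -0.0693]), array([ 0.0013, -0.019 ])) sil end (array([ 0.4909, -0.2345]), array([-0.1642, -0.0593])) sil start (array([ 0.4995, -0.1912]), array([-0.1218, -0.0468])) +y elbow (array([ 0.5321, -0.0684]), array([ 0.002 , -0.0185]))
```

```bash
python3 -m creep '[0,0.04,0,0,0,0, 0,0.08,0,0,0,0, 0,0.11,0,0,0,0, 0,0.125,0,0,0,0, 0,0.13,0,0,0,0, 0,0.13,0,0,0,0]'; python3 look.py 10 wrist;  python3 - <<'E'
from h import *
R,d0=.0576,.0308
d=.0185
for ph in range(0,80,5):
    f=np.radians(ph);print(ph,[round(R*np.cos(f)+d*np.sin(f)-R,3),round(-R*np.sin(f)+d*np.cos(f)-d0,3),round(f,2)])
b=load("side");crop(b,(270,170,410,310),5,"pics/side10.png")
E
```

```text
time: 13.05
eef_pos: [0.514, -0.0618, 0.0678]
eef_rot: [-89.9, 0.1, 62.3]
contact_force: [0.1, 0.1, 0.2]
grip_width: 0.0004
13.1 [ 0.515  -0.0619  0.0691] [-9.001e+01  2.000e-02  6.231e+01] [ 0.2  0.7 -0.3] [-30.  11.  36. 112.  -8.  59.  72.]
0 [np.float64(0.0), np.float64(-0.012), np.float64(0.0)]
5 [np.float64(0.001), np.float64(-0.017), np.float64(0.09)]
10 [np.float64(0.002), np.float64(-0.023), np.float64(0.17)]
15 [np.float64(0.003), np.float64(-0.028), np.float64(0.26)]
20 [np.float64(0.003), np.float64(-0.033), np.float64(0.35)]
25 [np.float64(0.002), np.float64(-0.038), np.float64(0.44)]
30 [np.float64(0.002), np.float64(-0.044), np.float64(0.52)]
35 [np.float64(0.0), np.float64(-0.049), np.float64(0.61)]
40 [np.float64(-0.002), np.float64(-0.054), np.float64(0.7)]
45 [np.float64(-0.004), np.float64(-0.058), np.float64(0.79)]
50 [np.float64(-0.006), np.float64(-0.063), np.float64(0.87)]
55 [np.float64(-0.009), np.float64(-0.067), np.float64(0.96)]
60 [np.float64(-0.013), np.float64(-0.071), np.float64(1.05)]
65 [np.float64(-0.016), np.float64(-0.075), np.float64(1.13)]
70 [np.float64(-0.021), np.float64(-0.079), np.float64(1.22)]
75 [np.float64(-0.025), np.float64(-0.082), np.float64(1.31)]
```

View pics/side10.png

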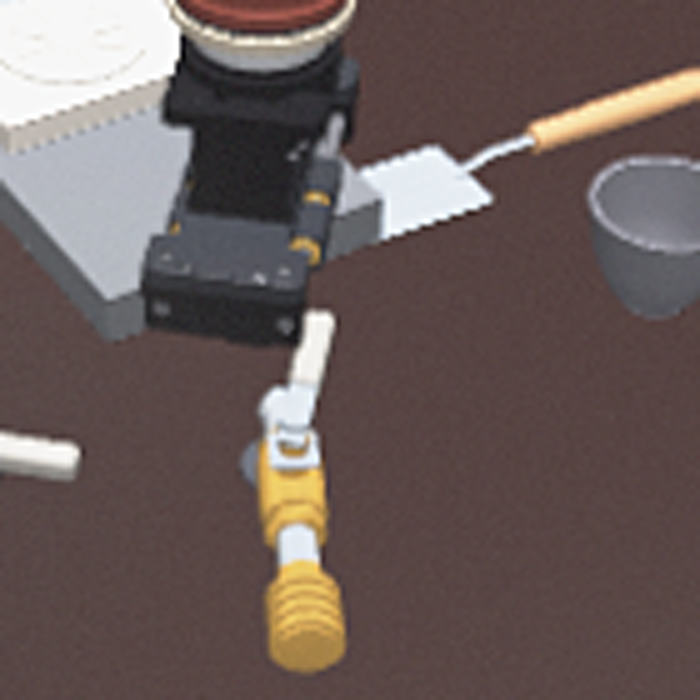

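View pics/wrist10.png

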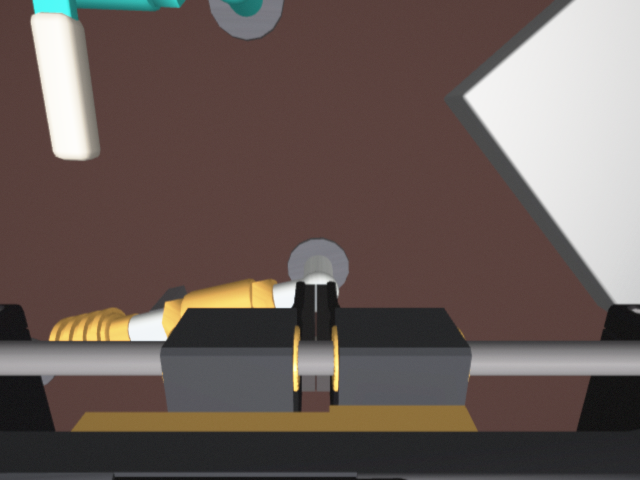

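```bash
python3 -m creep '[0,0,-0.006,0,0,0, 0,0,-0.012,0,0,0, 0.001,0,-0.017,0,0.09,0, 0.002,0,-0.023,0,0.17,0, 0.003,0,-0.028,0,0.26,0, 0.003,0,-0.033,0,0.35,0, 0.002,0,-0.038,0,0.44,0, 0.002,0,-0.044,0,0.52,0, 0,0,-0.049,0,0.61,0, -0.002,0,-0.054,0,0.7,0, -0.004,0,-0.058,0,0.79,0, -0.006,0,-0.063,0,0.87,0, -0.009,0,-0.067,0,0.96,0, -0.013,0,-0.071,0,1.05,0, -0.016,0,-0.075,0,1.13,0, -0.021,0,-0.079,0,1.22,0]'; python3 look.py 11 wrist;  python3 - <<'E'
from h import *
b=load("side");crop(b,(270,170,410,310),5,"pics/side11.png")
b=load("scene");crop(b,(250,200,400,310),5,"pics/scene11.png")
E
```

```text
time: 14.48
eef_pos: [0.5764, -0.1172, 0.0697]
eef_rot: [-90.0, -0.1, -7.7]
contact_force: [0.6, 0.8, -1.5]
grip_width: 0.0006
14.5333 [ 0.5764 -0.1188  0.0697] [-90.03  -0.12  -8.2 ] [ 0.2 -0.4 -0.6] [-32.  23.  49. 103. -20.  62.  16.]
```

View pics/side11.png

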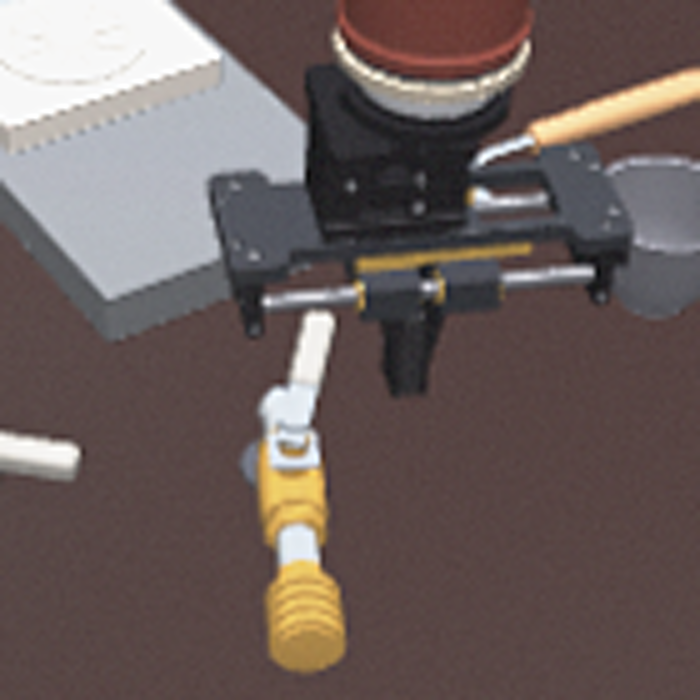

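View pics/scene11.png

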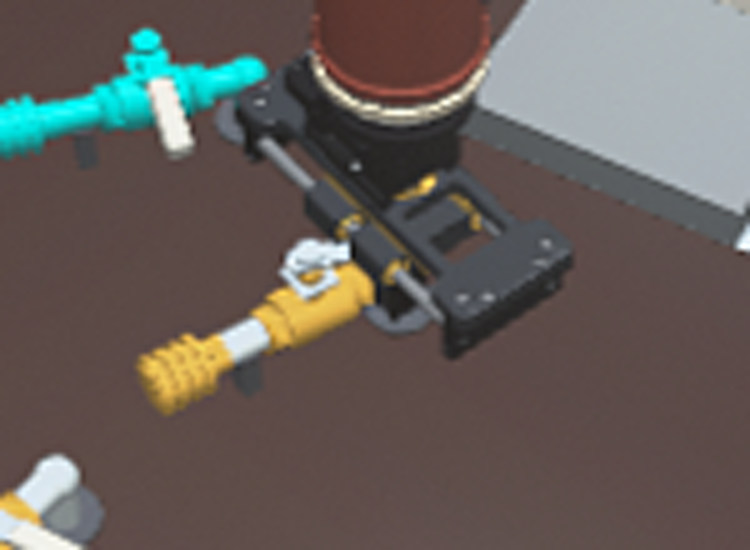

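Run:
```python
from h import *
b=load("side");o=arm.get_obs();t=np.radians(o["eef_rot"][2]);x=np.array([np.cos(t),np.sin(t)]);y=np.array([-x[1],x[0]])
for z in(.06,.07,.08,.09,.1):
    print(z,proj(b,[[*(o["eef_pos"][:2]+m*y),z] for m in(-.0095,0.0095)]).round(1).tolist())
crop(b,(320,200,390,270),8,"pics/z.png")
b=load("scene")
for z in(.06,.07,.08,.09,.1):
    print(z,proj(b,[[*(o["eef_pos"][:2]+m*y),z] for m in(-.0095,0.0095)]).round(1).tolist())
```

```text
0.06 [[350.0, 257.3], [348.3, 252.3]]
0.07 [[350.2, 254.4], [348.6, 249.4]]
0.08 [[350.5, 251.5], [348.8, 246.5]]
0.09 [[350.7, 248.5], [349.0, 243.6]]
0.1 [[351.0, 245.5], [349.3, 240.6]]
0.06 [[326.4, 268.8], [331.7, 265.4]]
0.07 [[326.4, 266.7], [331.7, 263.2]]
0.08 [[326.4, 264.6], [331.8, 261.1]]
0.09 [[326.4, 262.4], [331.8, 258.9]]
0.1 [[326.4, 260.2], [331.8, 256.7]]
```

View pics/z.png

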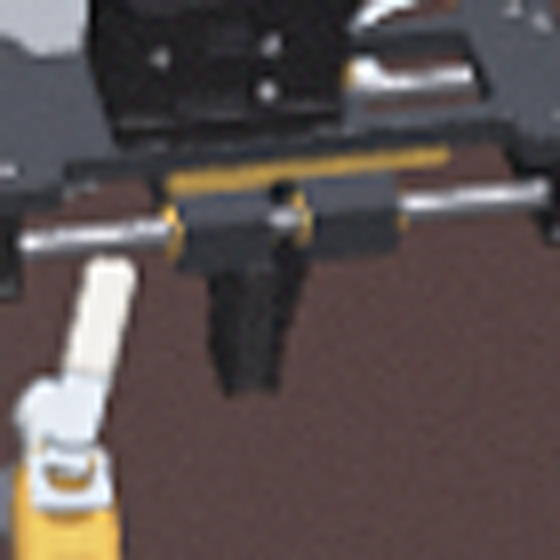

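```bash
python3 -m creep '[0,-0.03,0,0,0,0, -0.07,-0.03,0.047,0,-1.22,0, -0.07,-0.03,0.047,0,-1.22,0, -0.07,-0.03,0.047,0,-1.22,0, -0.07,-0.03,0.047,0,-1.22,0, -0.07,-0.03,0.047,0,-1.22,0, -0.07,-0.03,0.047,0,-1.22,0, -0.07,-0.03,0.047,0,-1.22,0, -0.07,-0.03,0.047,0,-1.22,0, -0.07,-0.03,0.047,0,-1.22,0, -0.07,-0.03,0.047,0,-1.22,0, -0.07,-0.03,0.047,0,-1.22,0, -0.07,0,0.047,0,-1.22,0, -0.07,0.024,0.047,0,-1.22,0, -0.07,0.024,0.047,0,-1.22,0, -0.07,0.024,0.047,0,-1.22,0]'; python3 look.py 12 wrist;  python3 - <<'E'
from h import *
b=load("side");crop(b,(270,170,410,310),5,"pics/side12.png")
b=load("scene");crop(b,(250,200,400,310),5,"pics/scene12.png")
E
```

```text
time: 16.07
eef_pos: [0.5109, -0.0614, 0.0445]
eef_rot: [-89.9, 0.1, 62.2]
contact_force: [0.9, 0.3, 0.6]
grip_width: 0.0001
16.1167 [ 0.512  -0.0615  0.0455] [-9.001e+01  2.000e-02  6.227e+01] [-0.1 -0.6 -0.7] [-34.  14.  41. 114. -11.  56.  74.]
```

View pics/scene12.png

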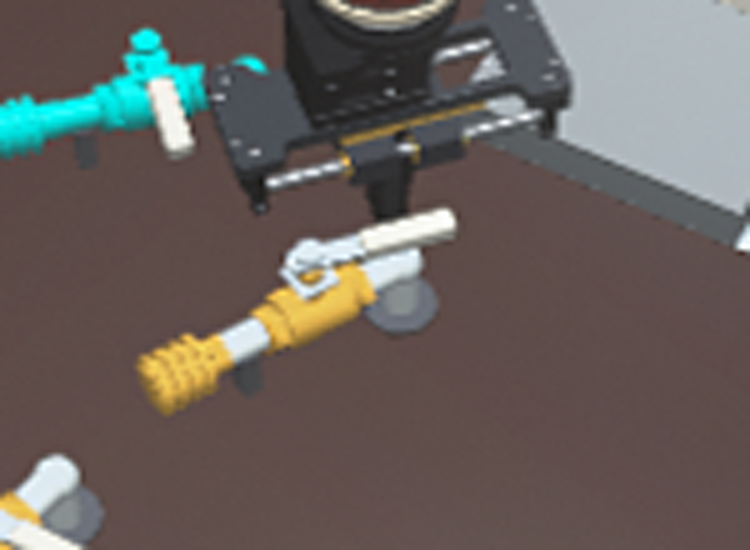

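View pics/wrist12.png

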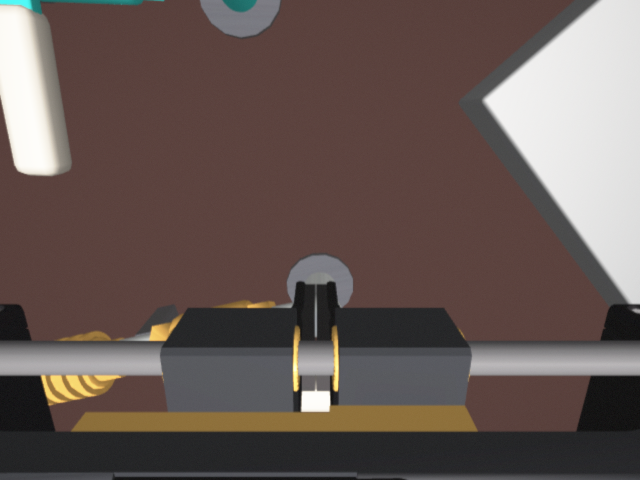

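```bash
python3 -m creep '[0,0,-0.006,0,0,0, 0,0,-0.011,0,0,0, 0,0,-0.014,0,0,0, 0.001,0,-0.019,0,0.09,0, 0.002,0,-0.025,0,0.17,0, 0.003,0,-0.030,0,0.26,0]'; python3 -m creep '[0,0,-0.005,0,0.09,0]'
python3 - <<'E'
from h import *
b=load("side");crop(b,(270,170,410,310),5,"pics/side13.png")
b=load("scene");crop(b,(250,200,400,310),5,"pics/scene13.png")
E
```

```text
time: 16.72
eef_pos: [0.5397, -0.0724, 0.0449]
eef_rot: [-89.9, 0.0, 47.2]
contact_force: [-4.4, 0.8, 2.9]
grip_width: 0.0005
time: 16.8
eef_pos: [0.5438, -0.0748, 0.0449]
eef_rot: [-89.9, -0.0, 42.1]
contact_force: [-1.4, 6.3, 0.5]
grip_width: 0.0005
```

View pics/side13.png

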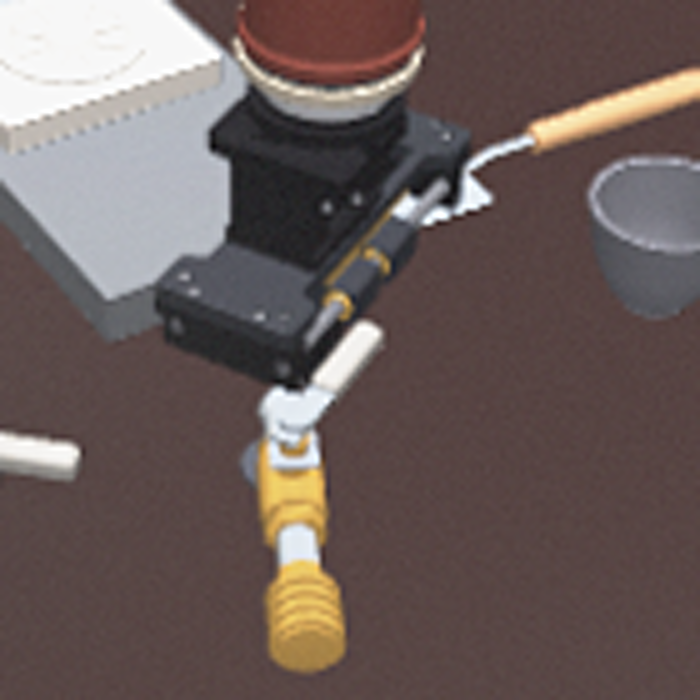

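View pics/scene13.png

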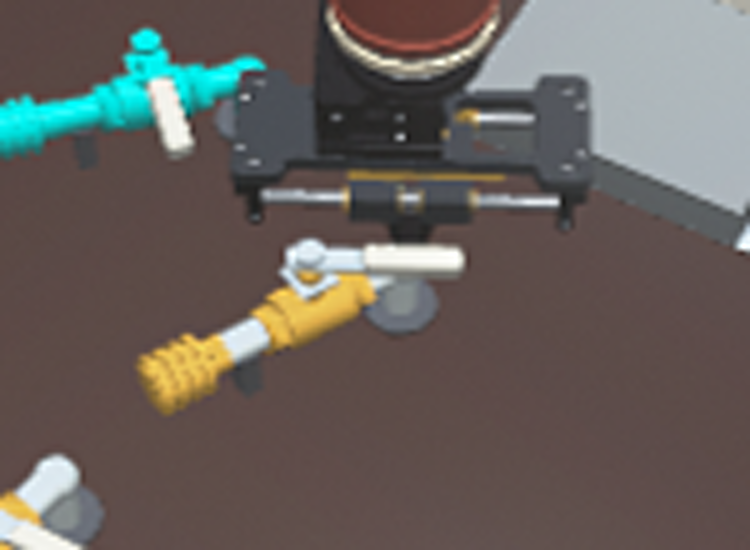

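```bash
python3 -m creep '[0.002,0,-0.007,0,0.122,0, 0.003,0,-0.0142,0,0.244,0, 0.003,0,-0.0215,0,0.367,0, 0.002,0,-0.0286,0,0.489,0, 0.001,0,-0.0357,0,0.611,0, -0.002,0,-0.0426,0,0.733,0, -0.005,0,-0.049,0,0.855,0, -0.007,0,-0.0526,0,0.925,0, -0.007,0,-0.0526,0,0.925,0]'
python3 - <<'E'
from h import *
b=load("side");crop(b,(270,170,410,310),5,"pics/side14.png")
b=load("scene");crop(b,(250,200,400,310),5,"pics/scene14.png")
E
```

```text
time: 17.65
eef_pos: [0.5737, -0.1196, 0.0447]
eef_rot: [-90.0, 0.0, -10.8]
contact_force: [0.2, 3.0, 1.8]
grip_width: 0.0005
```

View pics/side14.png

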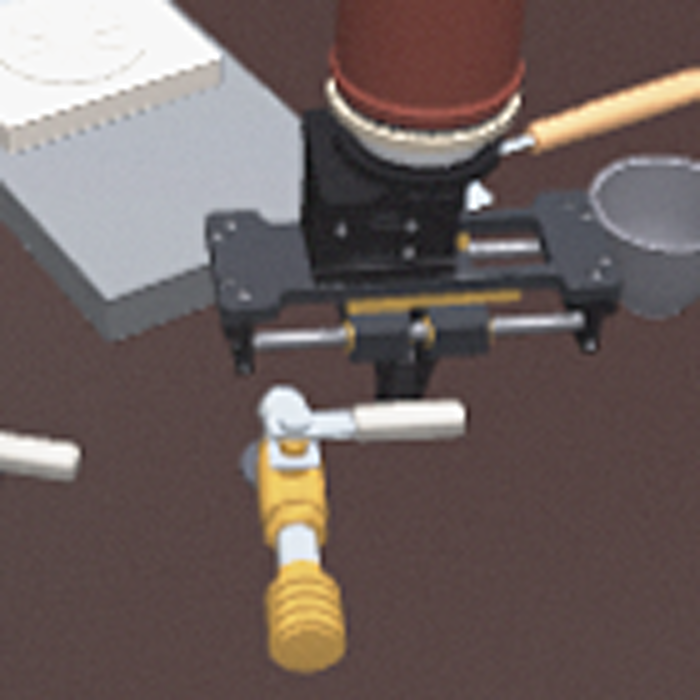

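View pics/scene14.png

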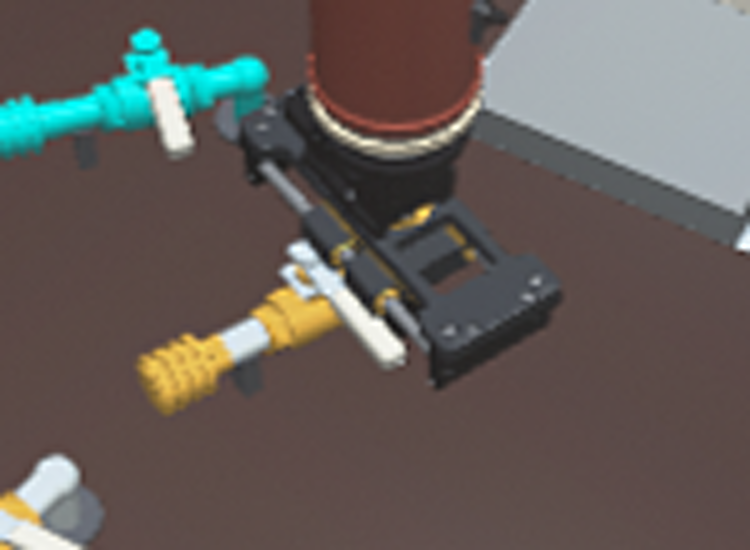

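Nearly shut; press in small steps until the stop.

```bash
python3 -m creep '[0,0,-0.002,0,0.02,0, -0.001,0,-0.004,0,0.05,0]';python3 -m creep '[0,0,-0.001,0,0,0, 0,0,-0.002,0,0,0]';python3 -m creep '[0,0,-0.001,0,0,0, 0,0,-0.002,0,0,0]'
```

```text
time: 17.92
eef_pos: [0.5734, -0.122, 0.045]
eef_rot: [-89.9, -0.1, -13.4]
contact_force: [11.4, 11.2, -3.8]
grip_width: 0.0005
time: 18.08
eef_pos: [0.5735, -0.122, 0.045]
eef_rot: [-89.8, -0.1, -13.3]
contact_force: [7.6, 12.5, -1.2]
grip_width: 0.0006
time: 18.25
eef_pos: [0.5735, -0.122, 0.0451]
eef_rot: [-89.7, -0.1, -13.2]
contact_force: [7.6, 18.3, -0.9]
grip_width: 0.0007
```

```bash
python3 -m creep '[0,0,0.006,0,0,0, 0,0,0.02,0,0,0, 0,-0.04,0.03,0,0,0, 0,-0.08,0.03,0,0,0, 0,-0.12,0.03,0,0,0, 0,-0.15,0.03,0,0,0, 0,-0.15,0.03,0,0,0]'; python3 look.py 15 wrist
python3 - <<'E'
from h import *
b=load("side");crop(b,(270,170,410,310),5,"pics/side15.png")
o=arm.get_obs();t=np.radians(o["eef_rot"][2]);x=np.array([np.cos(t),np.sin(t)]);y=np.array([-x[1],x[0]])
d=np.array([.5635,-.383])-o["eef_pos"][:2];print(d@x,d@y,np.radians(14-o["eef_rot"][2]))
E
```

```text
time: 18.83
eef_pos: [0.5808, -0.0993, 0.2009]
eef_rot: [-89.9, -0.5, -13.6]
contact_force: [0.2, -0.5, -0.3]
grip_width: 0.0005
18.8833 [ 0.5798 -0.0986  0.198 ] [-89.94  -0.3  -13.54] [ 0.3  1.5 -0.9] [-45.  19.  62.  95. -17.  76.   7.]
0.05191036726088886 -0.2805989350903201 0.4805231610731948
```

View pics/wrist15.png

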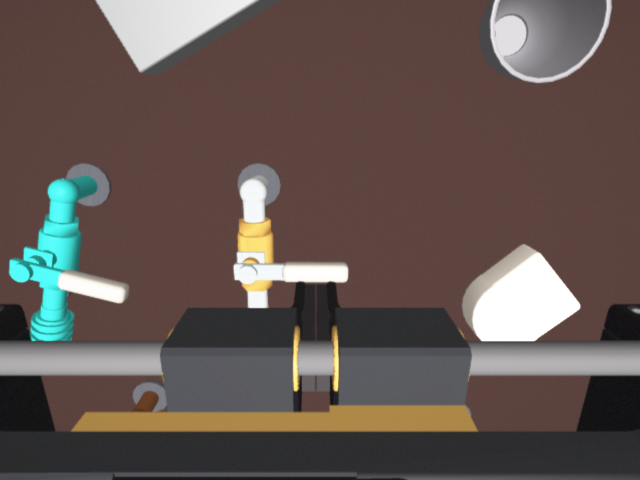

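View pics/side15.png

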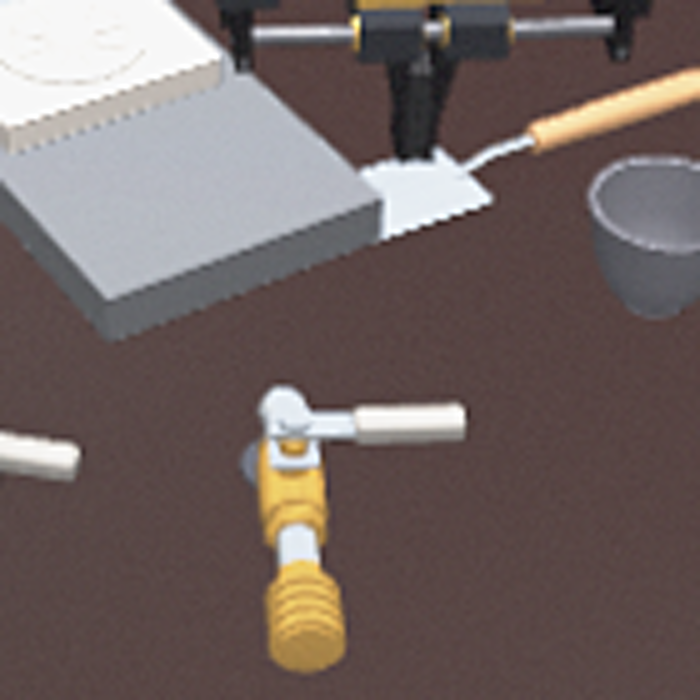

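```bash
python3 -m creep '[0.052,0,-0.281,0,-0.48,0, 0.052,0,-0.281,0,-0.48,0, 0.052,0,-0.281,0,-0.48,0, 0.052,0,-0.281,0,-0.48,0, 0.052,0,-0.281,0,-0.48,0, 0.052,0,-0.281,0,-0.48,0, 0.052,0,-0.281,0,-0.48,0, 0.052,0,-0.281,0,-0.48,0, 0.052,0,-0.281,0,-0.48,0, 0.052,0,-0.281,0,-0.48,0]'; python3 look.py 16 wrist
python3 - <<'E'
from h import *
b=load("side");crop(b,(270,210,430,400),4,"pics/side16.png")
E
```

```text
time: 19.77
eef_pos: [0.5617, -0.3835, 0.1931]
eef_rot: [-89.9, 0.1, 13.8]
contact_force: [-0.2, 1.2, -0.1]
grip_width: 0.0002
19.8167 [ 0.5626 -0.3822  0.1934] [-8.991e+01  7.000e-02  1.396e+01] [0.7 1.  0.2] [ -5.  31.  53.  81. -24.  80.  62.]
```

View pics/wrist16.png

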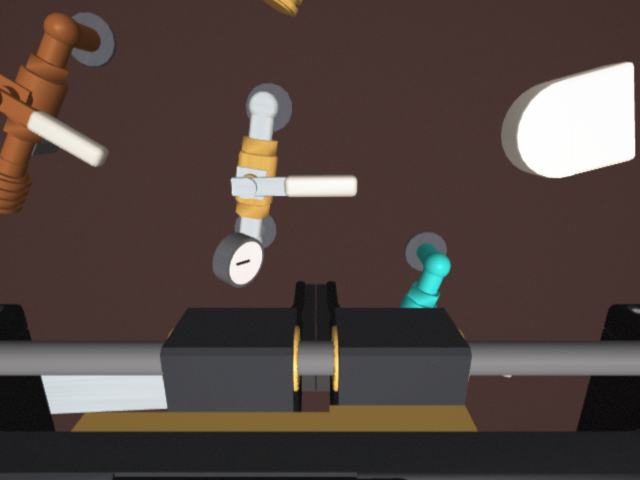

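View pics/side16.png

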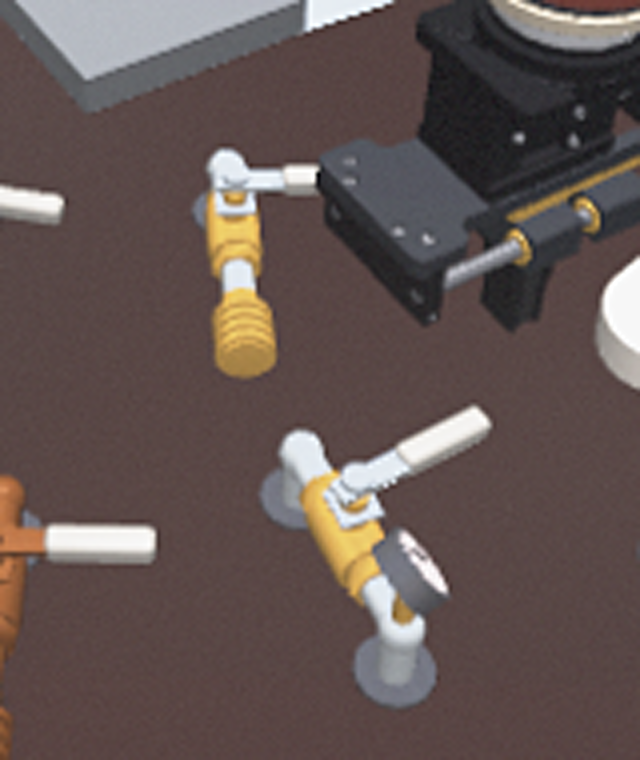

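Run:
```python
from h import *
p=load("wrist");o=arm.get_obs();t=np.radians(o["eef_rot"][2]);x=np.array([np.cos(t),np.sin(t)]);y=np.array([-x[1],x[0]])
def T(u,z):
    X=ray(p,u,z)[:2];d=X-o["eef_pos"][:2];return X.round(4),np.array([d@x,d@y]).round(4)
tip=T((357,186),.093);sl=T((286,186),.093)
print("tip",tip,"sl",sl,"edges",T((320,176),.093),T((320,196),.093))
print("axis", tip[0]-.085*x,tip[1]-[.085,0])
print("flanges",T((269,108),0),T((255,231),0),"gauge",T((242,261),.1))
```

```text
tip (array([ 0.5855, -0.3419]), array([0.0311, 0.0329])) sl (array([ 0.5329, -0.3551]), array([-0.0232,  0.0329])) edges (array([ 0.5562, -0.3414]), array([0.0028, 0.0405])) (array([ 0.56  , -0.3563]), array([0.0028, 0.0252]))
axis [ 0.50304835 -0.36255732] [-0.0539  0.0329]
flanges (array([ 0.4977, -0.304 ]), array([-0.0449,  0.0911])) (array([ 0.5087, -0.4271]), array([-0.0641, -0.0311])) gauge (array([ 0.5124, -0.4207]), array([-0.059 , -0.0257]))
```

```bash
python3 -m creep '[0.003,0.03,0,0,0,0, 0.006,0.065,0,0,0,0, 0.006,0.1,0,0,0,0, 0.006,0.12,0,0,0,0, 0.006,0.13,0,0,0,0, 0.006,0.135,0,0,0,0, 0.006,0.135,0,0,0,0]'; python3 look.py 17 wrist
python3 - <<'E'
from h import *
b=load("side");crop(b,(270,210,430,400),4,"pics/side17.png")
o=arm.get_obs();t=np.radians(o["eef_rot"][2]);x=np.array([np.cos(t),np.sin(t)]);y=np.array([-x[1],x[0]])
r=o["eef_pos"][:2]-[.503,-.3625];R,d0=r@x,-(r@y);print(R,d0);d=.019
for ph in (0,6,12,18,24,30,36,42,48,54,60,66,72,77):
    f=np.radians(ph);print(ph,[float(round(v,4)) for v in (R*np.cos(f)+d*np.sin(f)-R,R*np.sin(f)-d*np.cos(f)+d0,-f)])
E
```

```text
time: 20.5
eef_pos: [0.5688, -0.3811, 0.0597]
eef_rot: [-90.0, 0.0, 14.0]
contact_force: [0.0, 0.2, 0.1]
grip_width: 0.0006
20.55 [ 0.5691 -0.3818  0.0608] [-9.005e+01 -4.000e-02  1.397e+01] [0.6 0.3 0.8] [ -4.  37.  49.  89. -29.  68.  65.]
0.05956460169909324 0.035155123505723536
0 [0.0, 0.0162, -0.0]
6 [0.0017, 0.0225, -0.1047]
12 [0.0026, 0.029, -0.2094]
18 [0.003, 0.0355, -0.3142]
24 [0.0026, 0.042, -0.4189]
30 [0.0015, 0.0485, -0.5236]
36 [-0.0002, 0.0548, -0.6283]
42 [-0.0026, 0.0609, -0.733]
48 [-0.0056, 0.0667, -0.8378]
54 [-0.0092, 0.0722, -0.9425]
60 [-0.0133, 0.0772, -1.0472]
66 [-0.018, 0.0818, -1.1519]
72 [-0.0231, 0.0859, -1.2566]
77 [-0.0277, 0.0889, -1.3439]
```

View pics/side17.png

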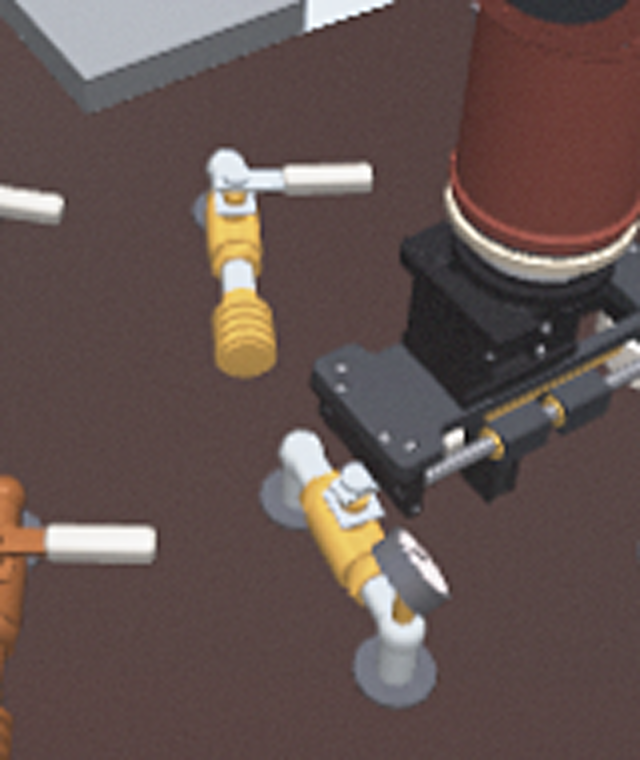

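```bash
python3 -m creep '[0,0.003,0.006,0,0,0, 0,0.005,0.012,0,0,0, 0,0.005,0.0162,0,0,0, 0.0017,0.005,0.0225,0,-0.105,0, 0.0026,0.005,0.029,0,-0.209,0, 0.003,0.005,0.0355,0,-0.314,0, 0.003,0.005,0.0355,0,-0.314,0]'; python3 look.py 18 wrist
python3 - <<'E'
from h import *
b=load("side");crop(b,(270,210,430,400),4,"pics/side18.png")
E
```

```text
time: 21.18
eef_pos: [0.5628, -0.3464, 0.0554]
eef_rot: [-90.1, -0.0, 32.2]
contact_force: [-0.6, -2.8, -0.0]
grip_width: 0.0004
21.2333 [ 0.5629 -0.3465  0.0554] [-9.003e+01 -5.000e-02  3.185e+01] [-0.7 -0.7  0.1] [ -5.  33.  46.  93. -26.  65.  79.]
```

View pics/side18.png

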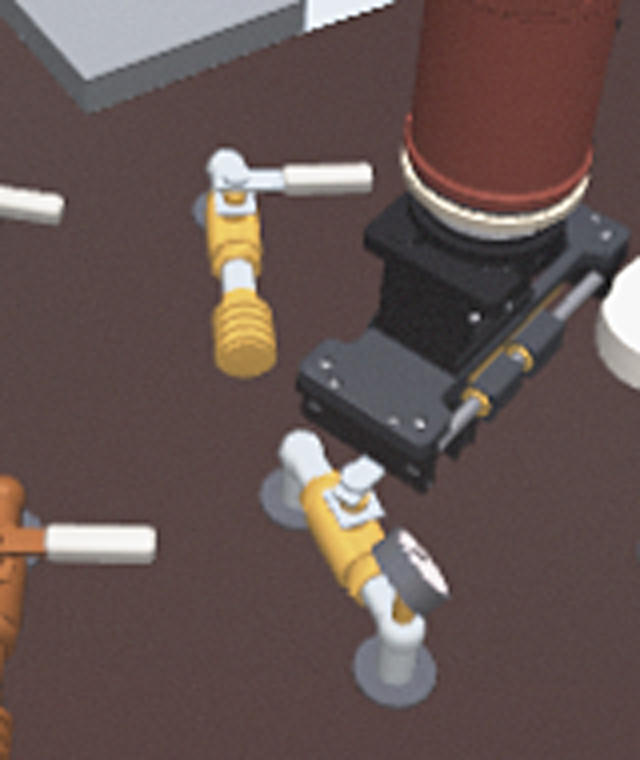

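```bash
python3 -m creep '[0.0019,0,0.0073,0,-0.122,0, 0.0027,0,0.0148,0,-0.244,0, 0.0027,0,0.0224,0,-0.367,0, 0.0018,0,0.0299,0,-0.489,0, 0,0,0.0372,0,-0.611,0, -0.0028,0,0.0442,0,-0.733,0, -0.0063,0,0.0509,0,-0.855,0, -0.0107,0,0.0571,0,-0.977,0, -0.012,0,0.059,0,-1.02,0, -0.012,0,0.059,0,-1.02,0]'; python3 look.py 19 wrist
python3 - <<'E'
from h import *
b=load("side");crop(b,(270,210,430,400),4,"pics/side19.png")
b=load("scene");crop(b,(200,220,350,340),5,"pics/scene19.png")
E
```

```text
time: 22.12
eef_pos: [0.5214, -0.303, 0.0552]
eef_rot: [-90.1, -0.0, 90.3]
contact_force: [-0.0, 0.2, 0.4]
grip_width: 0.0005
22.1667 [ 0.5214 -0.3028  0.055 ] [-9.001e+01 -5.000e-02  9.012e+01] [-0.2 -0.1 -0.3] [ -2.  23.  35. 102. -15.  60. 128.]
```

View pics/side19.png

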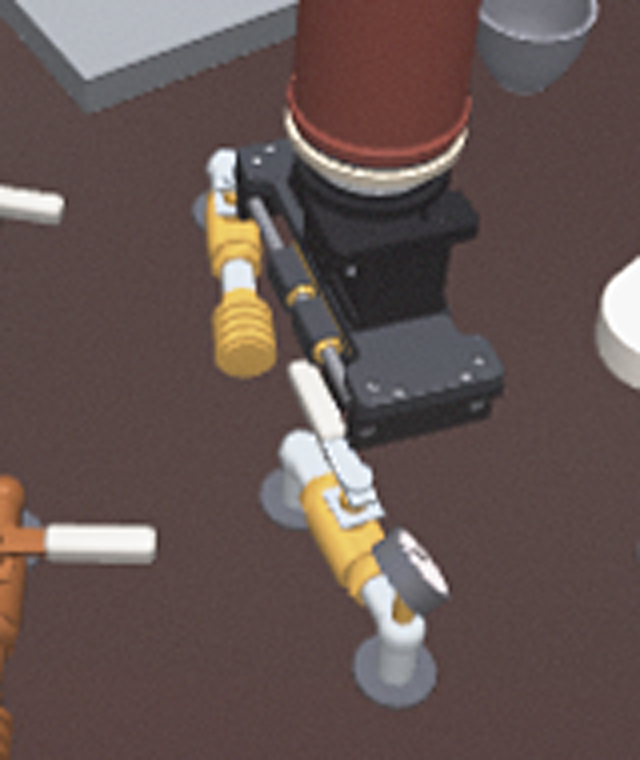

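View pics/scene19.png

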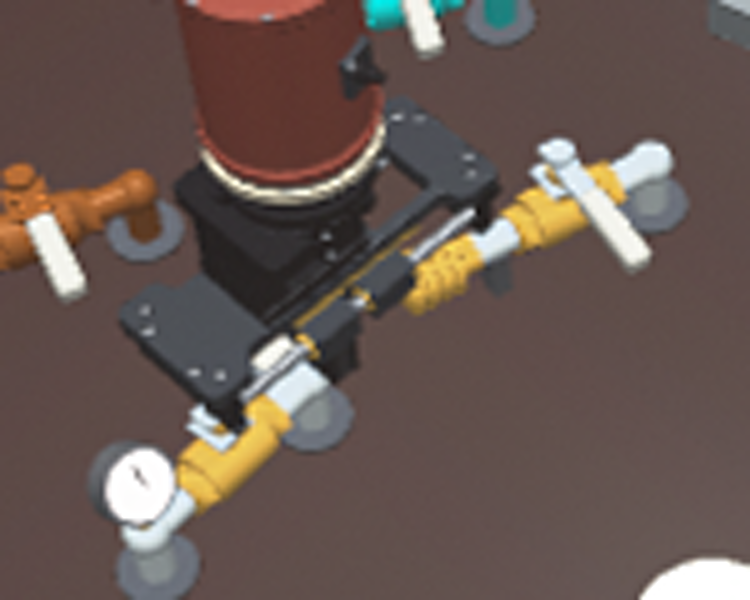

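```bash
python3 -m creep '[0,0,0.002,0,-0.03,0, 0,0,0.004,0,-0.07,0, 0,0,0.004,0,-0.07,0]';python3 -m creep '[0,0,0.001,0,0,0, 0,0,0.002,0,0,0]';python3 -m creep '[0,0,0.001,0,0,0, 0,0,0.002,0,0,0]'
```

```text
time: 22.52
eef_pos: [0.5182, -0.3019, 0.0546]
eef_rot: [-90.0, -0.1, 94.4]
contact_force: [2.6, 1.5, 0.5]
grip_width: 0.0004
time: 22.68
eef_pos: [0.5162, -0.3023, 0.0547]
eef_rot: [-90.0, -0.0, 94.3]
contact_force: [3.1, 3.9, -0.5]
grip_width: 0.0001
time: 22.85
eef_pos: [0.5158, -0.3023, 0.0549]
eef_rot: [-90.2, 0.0, 94.3]
contact_force: [13.3, 2.5, -7.0]
grip_width: 0.0005
```

```bash
python3 -m creep '[0,0,0.001,0,0,0, 0,0,0.001,0,0,0, 0,0,0.001,0,0,0, 0,0,0.001,0,0,0]'; python3 -m creep '[0,0,-0.006,0,0,0, 0,0,-0.02,0,0,0, 0,-0.01,-0.03,0,0,0, 0,-0.04,-0.03,0,0,0, 0,-0.08,-0.03,0,0,0, 0,-0.12,-0.03,0,0,0, 0,-0.15,-0.03,0,0,0, 0,-0.15,-0.03,0,0,0, 0,-0.15,-0.03,0,0,0]'; python3 look.py 20 wrist
python3 - <<'E'
from h import *
b=load("side");crop(b,(230,140,430,400),3,"pics/side20.png")
b=load("scene");crop(b,(200,140,450,340),3,"pics/scene20.png")
E
```

```text
time: 23.18
eef_pos: [0.5158, -0.3023, 0.0549]
eef_rot: [-90.3, 0.0, 94.4]
contact_force: [14.7, 2.8, -8.0]
grip_width: 0.0006
time: 23.93
eef_pos: [0.5425, -0.3025, 0.2066]
eef_rot: [-90.1, 0.1, 94.2]
contact_force: [-1.1, -0.3, -1.5]
grip_width: 0.0005
23.9833 [ 0.5419 -0.3017  0.2048] [-8.998e+01  3.000e-02  9.426e+01] [ 0.4 -0.2 -0.2] [ -4.  17.  36.  89. -10.  77. 128.]
```

View pics/side20.png

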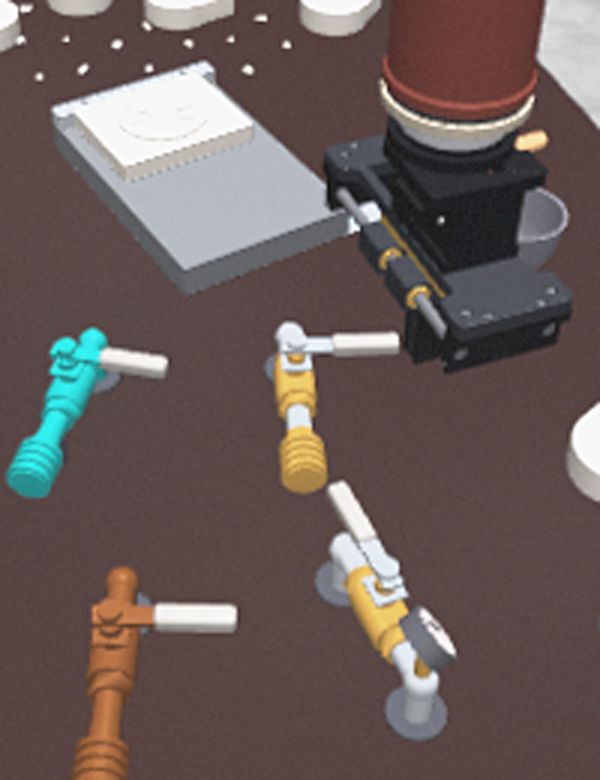

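View pics/scene20.png

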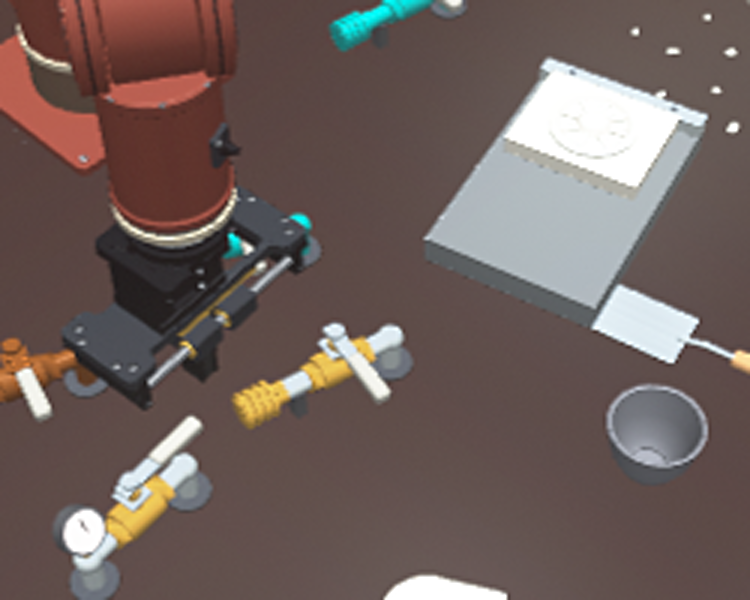

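View pics/wrist20.png

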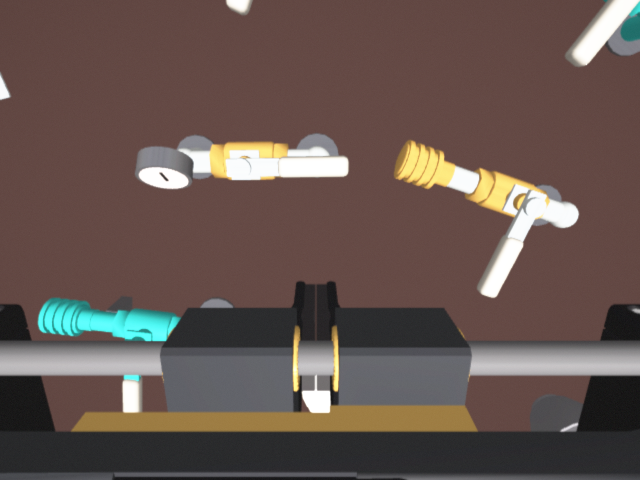

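Run:
```python
from h import *
p=load("wrist");crop(p,(120,120,370,220),3,"pics/w21.png");crop(p,(380,130,600,310),3,"pics/w22.png")
for n in("vac_handle","vac_cock","vent_handle","vent_cock"):
    for r in arm.trace(p,n)[:3]:
        ys,xs=np.where(r["pixels"]);l=cv2.fitLine(np.c_[xs,ys].astype(np.float32),cv2.DIST_HUBER,0,.01,.01).ravel();print(n,round(r["conf"],2),r["rect"],l.round(3))
```

```text
vac_handle 0.66 [220.5, 157.4, 349.0, 183.8] [ 1.00000e+00 -1.20000e-02  2.84973e+02  1.69386e+02]
vac_cock 0.89 [130.3, 136.5, 348.9, 193.7] [ 9.99000e-01 -3.50000e-02  2.37042e+02  1.63776e+02]
vent_handle 0.69 [117.2, 376.7, 138.8, 415.9] [7.40000e-02 9.97000e-01 1.27918e+02 3.93872e+02]
vent_handle 0.68 [563.8, 0.0, 640.0, 67.2] [  0.674  -0.739 599.319  32.278]
vent_handle 0.62 [475.8, 192.8, 545.3, 301.8] [ 4.77000e-01 -8.79000e-01  5.10467e+02  2.47092e+02]
vent_cock 0.87 [562.9, 2.4, 639.7, 72.1] [  0.774  -0.633 605.167  34.967]
vent_cock 0.61 [225.5, 0.0, 249.3, 17.5] [9.85000e-01 1.74000e-01 2.35703e+02 6.16000e+00]
vent_cock 0.59 [393.4, 144.5, 578.8, 300.5] [9.21000e-01 3.88000e-01 4.82113e+02 1.94488e+02]
```

View pics/w21.png

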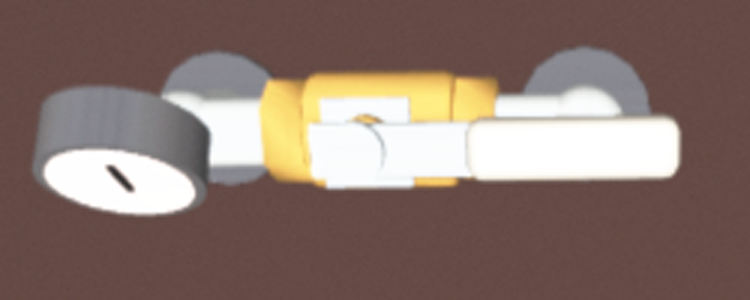

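View pics/w22.png

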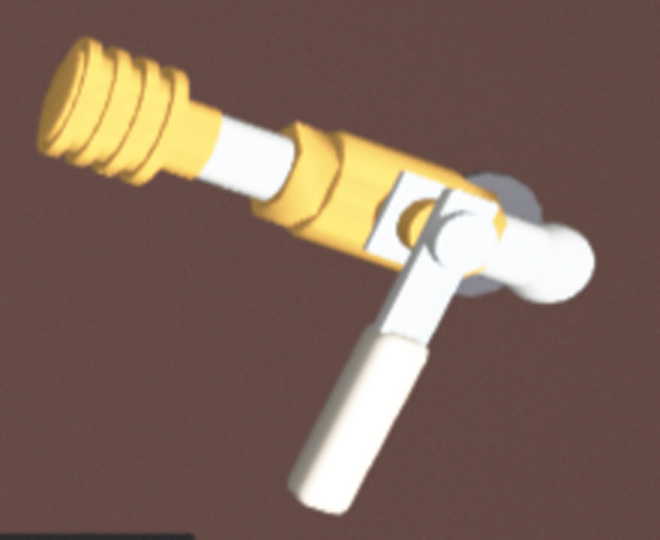

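Run:
```python
from h import *
p=load("wrist")
def ang(a,b,z):
    A=ray(p,a,z)[:2];B=ray(p,b,z)[:2];d=B-A;return np.degrees(np.arctan2(d[1],d[0])).round(1),np.linalg.norm(d).round(4)
W=lambda x,y:(380+x/3,130+y/3)
print("vent handle L/R edge",ang(W(373,330),W(290,487),.093),ang(W(428,350),W(348,513),.088))
print("vent pipe, body top/bottom edges",ang(W(345,132),W(470,180),.05),ang(W(205,122),W(290,142),.042),ang(W(205,175),W(280,200),.042))
print("sil-elbow centre",ang(W(70,110),W(560,263),.042))
V=lambda x,y:(120+x/3,120+y/3)
print("vac handle",ang(V(475,120),V(670,116),.093),ang(V(470,181),V(670,178),.093),"flanges",ang(V(220,118),V(590,112),0),"body",ang(V(305,74),V(450,73),.05))
# panel
s=load("side");c=load("scene")
```

```text
vent handle L/R edge (np.float64(-15.0), np.float64(0.0505)) (np.float64(-12.2), np.float64(0.0532))
vent pipe, body top/bottom edges (np.float64(74.4), np.float64(0.0425)) (np.float64(81.5), np.float64(0.0274)) (np.float64(76.4), np.float64(0.0254))
sil-elbow centre (np.float64(77.5), np.float64(0.1659))
vac handle (np.float64(95.5), np.float64(0.0504)) (np.float64(95.2), np.float64(0.0525)) flanges (np.float64(95.3), np.float64(0.1252)) body (np.float64(94.7), np.float64(0.0423))
```

Run:
```python
from fit import *
a=load("scene");b=load("side");crop(a,(360,150,450,220),8,"pics/s_f.png");crop(b,(240,155,330,205),8,"pics/d_f.png")
```

```text
(no output)
```

View pics/s_f.png

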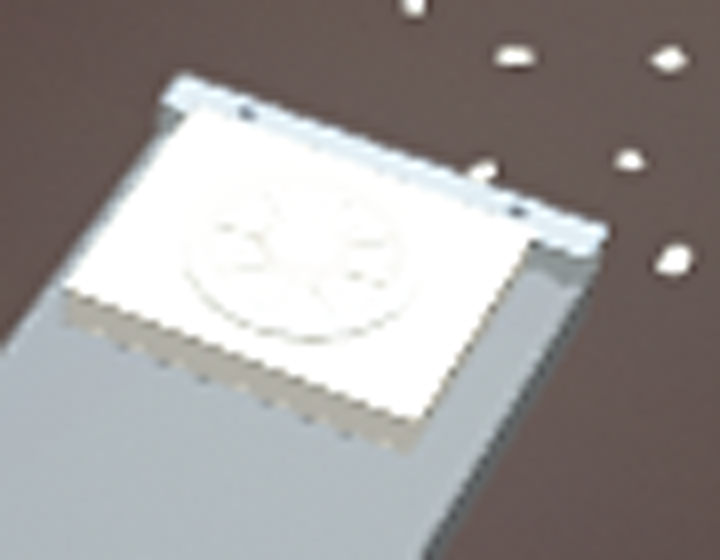

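View pics/d_f.png

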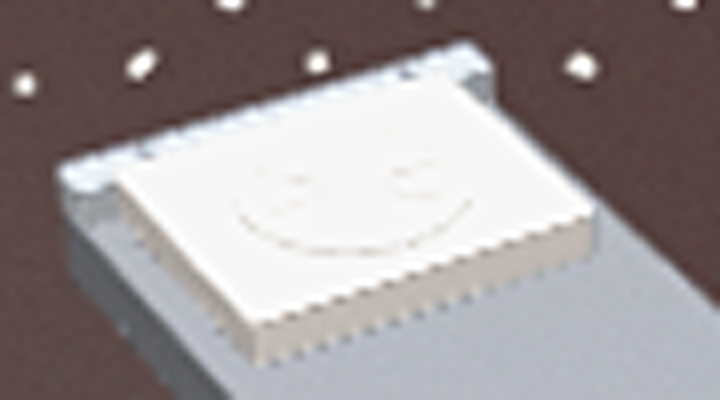

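```bash
python3 -c "
from bench import arm
o=arm.get_obs();print(o['time'],o['contact_force'],abs(o['joint_velocities']).max());print(arm.close_job())"
```

```text
24.5833 [ 1.05245967 -0.39776298  0.99264339] 0.09320728463715719
the job is handed in; nothing more can be done
None
```

The job is handed in at 24.6 s, with all three steps done in order and nothing in the last checks against them. `close_job` gave no verdict.

**What I did**
- **Panel:** I pushed it with the open, squared fingers until it stopped against the fence, holding about 15 N.
- **Vent cock:** I turned its handle clockwise to the stop. The force rose to about 18 N with no further movement.
- **Vacuum cock:** I then turned its handle anticlockwise to the stop, reaching about 15 N with no further movement.
- **Arm:** It ended clear of everything, about 0.2 m up.

**Last checks**
- **Panel:** In both fixed cameras it lies flush along the whole fence. From the last finger position, its fence edge is within about 1 mm of the fence. It sits a little under 10 mm off the bed's middle line on the -x side; the limit is 27 mm.
- **Vent handle:** It measures about -14° in the world against a pipe at about 76°, so square to it within about 2°, the picture's accuracy.
- **Vacuum handle:** It measures 95.3° against a pipe at 95.2°.
- **Bystanders:** I saw no movement of the bowl, the blank or the spatula. I did not measure their final positions.

**What went wrong:** the fingertips turned out to sit about 24 mm behind the reported TCP. Because of that, the first push passed over the panel and the first sweep passed over the vent handle. Neither touched anything, and I lowered the tool and repeated both.

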